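# Make up a condiment tin and a serving board at the kitchen pass

## Robot

A 6-joint arm with a two-finger parallel gripper is mounted at the origin on the work surface. World frame = base frame: x ahead of the robot, y to its left, z up, the work surface at z = 0. Lengths are in mm, angles in rad, forces in N, time in s.
With the tool pointing down it reaches from about 350 to 775 mm from the base axis. Payload 7.3 kg.
Tool frame: the origin (TCP) lies on the mounting face of the last link; the fingertips stand 178 mm ahead of it and the grasp point (between the pads) lies 159 mm ahead of it (bot.grip_point_offset is the distance from the TCP to the grasp point, in mm); x points along the fingers, y is the direction in which the jaws open and shut, and the axes are right-handed (so a half turn about x gives the same grasp; the last joint's range is limited). The gripper opens to 92 mm and grips with 3 to 60 N. Pads are 19 mm wide; open, the fingers measure 130 mm over their backs; the gripper's body (75 mm by 190 mm) begins 47 mm behind the grasp point.
Start: joints at [0.961, 0.342, 1.524, -0, 1.275, -0.146], TCP at [234.839, 469.551, 404.741] pointing down, gripper open.
Joint ranges: [-2.53, 2.53], [-0.77, 2.02], [0.04, 2.7], [-1, 4.14], [0.28, 2.66], [-3.11, 3.11]. Speed limits (rad/s): [2.57, 2.57, 3.14, 3.14, 3.14, 3.14].

## Interface

Orientations are given as [roll, pitch, yaw] about the fixed x, y, z axes, in that order (R = Rz(yaw) Ry(pitch) Rx(roll)).
In Python, from plant import bot gives the robot as it stands.
- The arm moves only by the tool arm_command, never from a script. Its argument "moves" is a list of rows, each a list of 5 numbers: the shift along the tool's x, y, z in cm, then the turn about the tool's x in degrees, then the opening, from 0 (shut) to 1 (fully open). A call has 1 to 10 rows; each row is the pose to reach, as a shift and turn from the pose measured when the call began, along the tool's axes at that moment; what a row does not reach only later rows make up. A row lasts 1/10 s, in which the tool goes at most 50 mm and 8.59 degrees, less where a joint would pass 70% of its speed; a pose out of reach is approached as far as the arm can. A call with a gripper value outside its range is refused whole. The fingers move at their own pace and stop on an object; the grip force is fixed at half the most. Time passes only in rows, so rows that repeat a pose let the fingers close. It gives the time, the measured TCP pose, the force and the opening at its end, in the units of the state.
- bot.get_obs(): the state, without advancing time (a new reading comes with each control period).
- bot.capture(name): name is "scene" or "top"; returns a dict with "frame" (480x640x3 uint8, blue, green, red), "K" (3x3 intrinsics, pixels), "origin" and "orientation" of the camera in the world. Camera axes: x right, y down, z forward; pixel columns grow to the right and rows downward; lengths in mm; the calibration is good to about 2 mm. A picture is of the moment at which its call begins. There is no depth.
- bot.close_job(): hands the job in, once; it reports no verdict.
The state is a dict: "time": time; "joint_positions": joint angles; "dq": joint speeds; "tau": joint torques, N m; "tool_pos": TCP position; "tcp_rot": TCP orientation; "contact_force": force on the tool from outside, world axes, zero at the start; "moment": the same for the moment, N m; "grip_width": finger opening in mm.
Only numpy, scipy, OpenCV 4.12 (cv2) and the standard library are available. Lean on these libraries where they do the work, as an engineer would, in place of code of your own. Each camera call takes 0.05 s, during which the arm holds its last target.

## Task

Make up two table kits from the stock in the middle of the counter: stand the pepper mill, the salt shaker and the mustard pot upright on the floor of the round tin, packed in a triangle as they only fit that way, and stand the steel sauce pot and the square butter dish upright side by side, wholly on the single round wooden board that lies across from the tin. Leave the egg cup, the jigger and the oil bottle standing where they are, and knock nothing over.

Things in the scene. Friction and masses are not known exactly. Their poses are not given: they have to be found in the camera images.
- tin: low round open tin of dark steel, lying fixed on the counter left or right of the stock: outer diameter 124 mm, 18 mm high, wall 3 mm (inner diameter 118 mm), floor 4 mm thick. Origin at the centre of its underside, z up. Empty at the start. Three 44 mm round items fit only as a triangle, each centre about 30 mm from the tin's centre.
- board: single thick round wooden serving board (not the stacks at the edges) with a thin dark line near its edge, lying fixed on the counter on the other side of the stock from the tin: diameter 200 mm, flat top 25 mm above the counter. Origin at the centre of its underside, z up. Empty at the start.
- mill_mid (a point): dark wooden pepper mill, 92 mm tall: straight round body 44 mm in diameter from the foot up to 60 mm, then a narrow neck and a ball 25 mm in diameter on top. Its origin is its centre, half-way up, z up; it stands on the counter at the start. Loose, about 160 g.
- salt_mid (a point): salt shaker, 80 mm tall: straight round white ceramic body 44 mm in diameter from the foot up to 62 mm, with a rounded brass dome on top (no knob). Its origin is its centre, half-way up, z up; it stands on the counter at the start. Loose, about 170 g.
- mustard_mid (a point): mustard pot, 80 mm tall: straight round white ceramic body 44 mm in diameter from the foot up to 60 mm, flat white lid of the same diameter (62 to 67 mm up) with a small round knob 14 mm wide on top. Its origin is its centre, half-way up, z up; it stands on the counter at the start. Loose, about 190 g.
- saucepot_mid (a point): open straight-sided round steel sauce pot, 56 mm in diameter (52 mm at the foot) and 52 mm tall, wall 2.5 mm, no handle. Its origin is its centre, half-way up, z up; it stands on the counter at the start. Loose, about 130 g.
- butter_mid (a point): square white ceramic butter dish, 50 x 50 mm, with a flat pale wooden lid that is fixed on it: 50 mm high to the top of the lid, 60 mm with the wooden bar (30 x 10 mm) on the lid. x and y axes at right angles to its sides. Its origin is its centre, half-way up, z up; it stands on the counter at the start. Loose, about 200 g.
- eggcup_mid (a point): bystander, leave alone: white ceramic egg cup on a stem, 64 mm tall, 48 mm across its open bowl. Its origin is its centre, half-way up, z up; it stands on the counter at the start.
- jigger_mid (a point): bystander, leave alone: hourglass-shaped steel bar measure (jigger), 80 mm tall, 42 mm across its open top, 18 mm at the waist. Its origin is its centre, half-way up, z up; it stands on the counter at the start.
- oil_mid (a point): bystander, leave alone: square green glass oil bottle, 44 x 44 mm, with a round neck and a cork, 94 mm tall. Its origin is its centre, half-way up, z up; it stands on the counter at the start.
Things that resemble listed ones, but are neither listed nor needed, are in the scene too. What is shaped like the part that bears butter_mid but red is not meant.

How it is judged (in metres and radians):
At the end, for the whole second after the job is handed in: Mill, salt and mustard stand on the tin's floor (centres within 42 mm of its centre); sauce pot and butter dish stand on the board (within 75 and 68 mm); heights within 5 mm, tilt under 0.12 rad, released, at rest; egg cup, jigger, oil bottle upright within 30 mm of their starts (horizontal distance between each of mill_mid, salt_mid, mustard_mid and tin below 0.042 m and height (world z) of mill_mid between 0.045 and 0.055 m and angle between each of mill_mid, salt_mid, mustard_mid, saucepot_mid, butter_mid's own z axis and vertical below 0.12 rad and linear speed of each of mill, salt, mustard, saucepot, butter below 0.02 m/s and height (world z) of salt_mid between 0.039 and 0.049 m and height (world z) of mustard_mid between 0.039 and 0.049 m and horizontal distance between saucepot_mid and board below 0.075 m and height (world z) of saucepot_mid between 0.046 and 0.056 m and horizontal distance between butter_mid and board below 0.068 m and height (world z) of butter_mid between 0.05 and 0.06 m and distance of each of eggcup_mid, jigger_mid, oil_mid from where it was at the start of the episode below 0.03 m and angle between each of eggcup_mid, jigger_mid, oil_mid's own z axis and vertical below 0.15 rad); the robot touches nothing.
It fails at once if a thing is knocked over (tilted by more than 0.7 rad) (angle between any of mill_mid, salt_mid, mustard_mid, saucepot_mid, butter_mid, eggcup_mid, jigger_mid, oil_mid's own z axis and vertical above 0.7 rad).
It fails at once if the egg cup, the jigger or the oil bottle is shifted by more than 30 mm (distance of any of eggcup_mid, jigger_mid, oil_mid from where it was at the start of the episode above 0.03 m).
It also fails if it takes over 128 s, if anything falls off the work surface, if the arm or the gripper's body presses on something with over 40 N, if the wrist force passes 120 N, or if a joint passes its speed limit or range.

## Working session

There is one attempt and no reset: what is moved stays moved. The work goes in short steps, Python scripts to look and compute and a tool call to move; the robot and the scene stay as the last step left them, time stands still between calls to the robot, and variables do not carry over. Pictures are saved under pics/ and viewed, and the job is handed in when it is done.

Besides the shell and the picture viewer there is one more tool, called after ">>>" by a JSON object that holds its "op" and its "data", one argument or row to a line. arm_command: Moves the arm, as the interface text tells. Its arguments: {"type":"object","properties":{"moves":{"type":"array"}},"required":["moves"]}

```bash
mkdir -p pics; ls
python3 - <<'E'
from plant import bot
import cv2
print(bot.get_obs())
for n in("scene","top"):
    c=bot.capture(n); cv2.imwrite(f"pics/{n}0.png",c["frame"]); print(n,c["K"],c["origin"],c["orientation"])
print(bot.grip_point_offset)
E
```

```text
pics
{'time': 0.0, 'joint_positions': array([ 9.61008675e-01,  3.42717365e-01,  1.52504093e+00, -1.14738422e-05,
        1.27536304e+00, -1.46036431e-01]), 'dq': array([ 0.00103909, -0.0003161 , -0.0010457 ,  0.00036044, -0.0005544 ,
        0.00289599]), 'tau': array([ 1.35168789e-04, -4.31250679e+01, -2.44216722e+01,  7.17248255e-02,
        5.59438672e-02, -1.07883723e-04]), 'tool_pos': array([234.7541516 , 469.4358135 , 404.03917789]), 'tcp_rot': array([-1.70965571,  1.5692676 , -2.17340358]), 'contact_force': array([-0.21919486,  1.13802644, -0.19957276]), 'moment': array([-0.00950222,  0.03561009, -0.00925398]), 'grip_width': 91.61486389939648}
scene [[623.15957313   0.         327.5031315 ]
 [  0.         623.15957313 240.54970623]
 [  0.           0.           1.        ]] [1079.15834707 -644.70938548  635.70678647] [-2.18730184 -0.01076179  0.67112783]
top [[456.4046769    0.         322.2504981 ]
 [  0.         456.4046769  236.53515531]
 [  0.           0.           1.        ]] [ 426.23570684   11.37676994 1029.3907627 ] [-2.99096997  0.00409679 -1.56381512]
159.20000000000002
```

View pics/scene0.png

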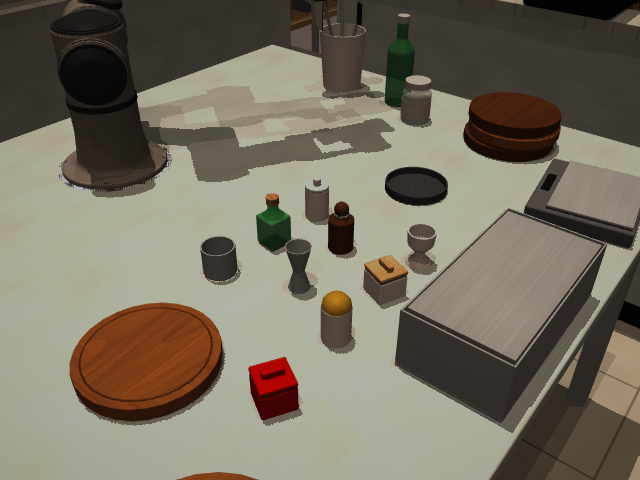

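View pics/top0.png

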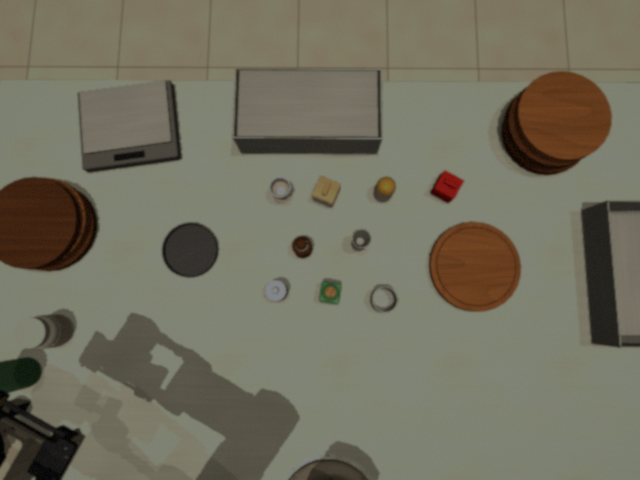

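The top view has image up = +x and left = +y. What could be mistaken for what, by pixel in the top view:
- **Tin:** dark disc (190,250).
- **Board:** single disc with a line (475,265). The stacks at (40,225) and (560,115) are not it.
- **Butter dish:** pale wooden lid (326,191). The red one at (448,186) is a decoy.
- **Pot:** wide open ring (383,298). The egg cup (281,189) and jigger (360,240) are also open rings.
- **Salt:** brass dome (385,187).
- **Mill:** dark ball (303,246).
- **Mustard:** white lid (276,291). The jar at (40,332) is background.
- **Oil bottle:** green (330,291).

I'll check these in one close crop.

```bash
cat > h.py <<'E'
import numpy as np, cv2
from scipy.spatial.transform import Rotation as R
CAM={"scene":(np.array([[623.15957313,0,327.5031315],[0,623.15957313,240.54970623],[0,0,1]]),np.array([1079.15834707,-644.70938548,635.70678647]),[-2.18730184,-0.01076179,0.67112783]),
"top":(np.array([[456.4046769,0,322.2504981],[0,456.4046769,236.53515531],[0,0,1]]),np.array([426.23570684,11.37676994,1029.3907627]),[-2.99096997,0.00409679,-1.56381512])}
def px2w(n,u,v,z):
    K,o,e=CAM[n]; d=R.from_euler('xyz',e).as_matrix()@np.linalg.inv(K)@[u,v,1.]
    return o+d*(z-o[2])/d[2]
def w2px(n,p):
    K,o,e=CAM[n]; q=K@(R.from_euler('xyz',e).as_matrix().T@(np.array(p,float)-o)); return q[:2]/q[2]
E
python3 - <<'E'
from h import *
im=cv2.imread("pics/top0.png")[165:325,255:475]
cv2.imwrite("pics/crop0.png",cv2.resize(im,None,fx=3.6,fy=3.6,interpolation=cv2.INTER_CUBIC))
for n,u,v,z in [("tin",190,250,18),("board",475,265,25),("egg",281,189,64),("butter",326,191,50),("salt",385,187,70),("mill",303,246,80),("jig",360,240,80),("must",276,291,70),("oil",330,291,94),("pot",383,298,52),("red",448,186,50)]:
    p=px2w("top",u,v,z); print(n,p.round(),np.hypot(*p[:2]).round(), w2px("scene",p).round())
E
```

```text
tin [547. 312.  18.] 630.0 [414. 181.]
board [ 517. -320.   25.] 608.0 [147. 349.]
egg [677. 107.  64.] 685.0 [417. 230.]
butter [676.   9.  50.] 676.0 [382. 265.]
salt [ 681. -118.   70.] 691.0 [334. 298.]
mill [550.  57.  80.] 553.0 [337. 208.]
jig [563. -63.  80.] 567.0 [296. 243.]
must [456. 112.  70.] 470.0 [315. 182.]
oil [456.  -0.  94.] 456.0 [272. 196.]
pot [ 443. -113.   52.] 458.0 [219. 244.]
red [ 689. -260.   50.] 737.0 [270. 370.]
```

View pics/crop0.png

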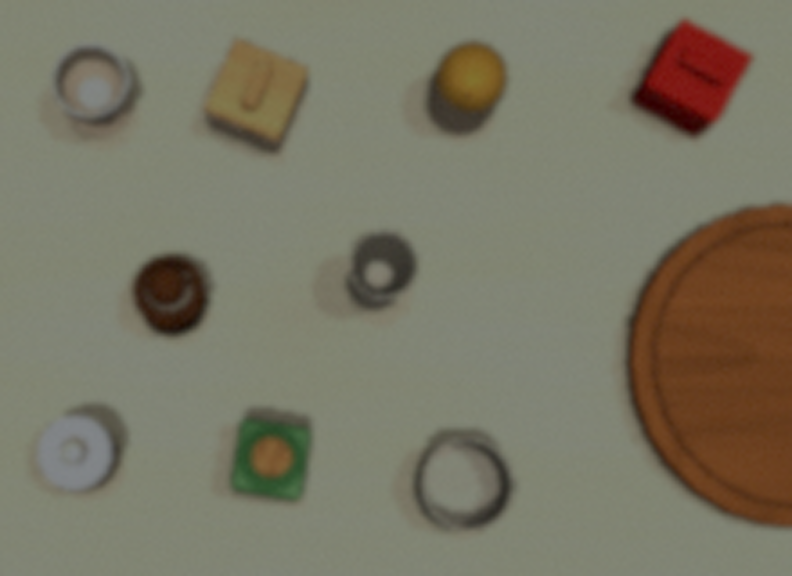

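The crop confirms the choice: butter with the pale lid at crop (255,95), turned about 20°; salt's brass dome (472,78); mill (172,293); mustard lid (76,452); pot ring (462,480). The bystanders are egg cup (93,87), jigger (380,270) and oil bottle (270,455). Next I'll measure with masks.

```bash
cat > meas.py <<'E'
from h import *
def big(m,roi):
    k=np.zeros_like(m); x0,y0,x1,y1=roi; k[y0:y1,x0:x1]=m[y0:y1,x0:x1]
    c=max(cv2.findContours(k,cv2.RETR_EXTERNAL,cv2.CHAIN_APPROX_NONE)[0],key=cv2.contourArea); return c
def onplane(n,c,z):
    return np.array([px2w(n,u,v,z)[:2] for u,v in c[:,0,:]],np.float32)
def circ(p):
    (x,y),r=cv2.minEnclosingCircle(p); A=np.c_[2*p,np.ones(len(p))]; s=np.linalg.lstsq(A,(p**2).sum(1),rcond=None)[0]
    return np.round([s[0],s[1],np.sqrt(s[2]+s[0]**2+s[1]**2)*2, x,y,2*r],1)
E
python3 - <<'E'
from meas import *
t=cv2.imread("pics/top0.png"); s=cv2.imread("pics/scene0.png")
H=cv2.cvtColor(t,cv2.COLOR_BGR2HSV); S=cv2.cvtColor(s,cv2.COLOR_BGR2HSV)
print("bg",H[220,330],S[300,260])
for n,h,pts in(("top",H,dict(tin=(190,250),board=(475,285),must=(270,285),salt=(385,187),butter=(318,195),mill=(303,240),potrim=(371,300))),("scene",S,dict(tin=(416,185),board=(150,350),must=(317,205),mknob=(317,182),mlid=(312,187),salt=(336,303),saltb=(336,330),butter=(375,268),mill=(341,235),ball=(342,209),pot=(218,265)))):
    for k,(u,v) in pts.items(): print(n,k,h[v,u])
ub=lambda h,a,b:cv2.inRange(h,np.array(a),np.array(b))
Z={}
for n,h,rt,rb in(("top",H,(155,215,225,285),(420,215,530,320)),("scene",S,(375,160,460,210),(60,295,235,420))):
    m=ub(h,(0,0,0),(180,255,65 if n=="top" else 75)); print(n,"tin",circ(onplane(n,big(m,rt),18)))
    m=ub(h,(0,110,40),(20,255,255)); c=big(m,rb); print(n,"board",circ(onplane(n,c,25)))
E
```

```text
bg [ 38  31 133] [ 37  19 178]
top tin [19 40 51]
top board [ 13 180 102]
top must [100  12 133]
top salt [ 23 165 128]
top butter [ 23 109 129]
top mill [ 12 190  51]
top potrim [25 45 73]
scene tin [ 4 35 51]
scene board [ 11 210 130]
scene must [14 68 82]
scene mknob [13 65 83]
scene mlid [ 39  14 179]
scene salt [ 18 216 177]
scene saltb [14 65 82]
scene butter [ 19 143 177]
scene mill [  8 196  26]
scene ball [ 11 204  50]
scene pot [16 53 53]
top tin [549.1 312.1 120.5 549.2 312.1 123.9]
top board [ 515.8 -318.9  195.9  515.6 -318.8  199.4]
scene tin [558.3 300.2 138.8 559.5 300.5 150.5]
scene board [ 525.5 -326.1  204.3  527.6 -326.3  216.2]
```

```bash
cat > obj.py <<'E'
from meas import *
def run(t,s):
    H=cv2.cvtColor(t,cv2.COLOR_BGR2HSV); 
    ub=lambda a,b:cv2.inRange(H,np.array(a),np.array(b))
    must=ub((90,0,110),(125,60,255)); c=big(must,(255,270,300,310)); print("must lid",circ(onplane("top",c,67)))
    c=big(ub((15,140,60),(30,255,255)),(370,170,402,212)); print("salt dome z66",circ(onplane("top",c,66)))
    c=big(ub((15,75,70),(30,255,255)),(305,170,348,212)); p=onplane("top",c,50); r=cv2.minAreaRect(p); print("butter z50",r)
    m=ub((0,90,0),(20,255,85)); c=big(m,(285,228,322,265)); print("mill all z60",circ(onplane("top",c,60)),circ(onplane("top",c,30)))
    D=ub((0,0,0),(180,255,100)); c=big(D,(362,278,405,320)); print("pot z52",circ(onplane("top",c,52)))
    c=big(ub((45,80,30),(80,255,255)),(310,270,350,312)); print("oil z?60",cv2.minAreaRect(onplane("top",c,60)))
    # scene
    G=cv2.cvtColor(s,cv2.COLOR_BGR2HSV)
    o=cv2.inRange(G,np.array((10,150,90)),np.array((30,255,255)))
    c=big(o,(315,285,358,318)); m=cv2.moments(c); u,v=m['m10']/m['m00'],m['m01']/m['m00']; print("salt scene px",u,v,px2w("scene",u,v,69))
if __name__=="__main__": run(cv2.imread("pics/top0.png"),cv2.imread("pics/scene0.png"))
E
python3 obj.py
python3 - <<'E'
import cv2
s=cv2.imread("pics/scene0.png"); cv2.imwrite("pics/crops.png",cv2.resize(s[170:350,195:445],None,fx=3.2,fy=3.2,interpolation=cv2.INTER_CUBIC))
t=cv2.imread("pics/top0.png"); cv2.imwrite("pics/cropm.png",cv2.resize(t[225:315,255:405],None,fx=5.3,fy=5.3,interpolation=cv2.INTER_CUBIC)*2)
E
```

```text
must lid [457.8 113.3  38.2 457.7 113.4  40.4]
salt dome z66 [ 683.6 -120.    37.4  683.8 -119.7   40.6]
butter z50 ((678.3864135742188, 9.195648193359375), (51.611732482910156, 52.62079620361328), 65.89634704589844)
mill all z60 [552.1  59.9  40.9 552.   59.6  43.9] [556.   61.4  42.1 555.9  61.1  45.3]
pot z52 [ 443.2 -113.2   56.8  443.2 -113.    60.6]
oil z?60 ((454.9609375, -0.205291748046875), (40.03335952758789, 41.494869232177734), 82.25298309326172)
salt scene px 335.87017167381975 301.82331902718164 [ 686.59007163 -121.95038293   69.        ]
```

View pics/crops.png

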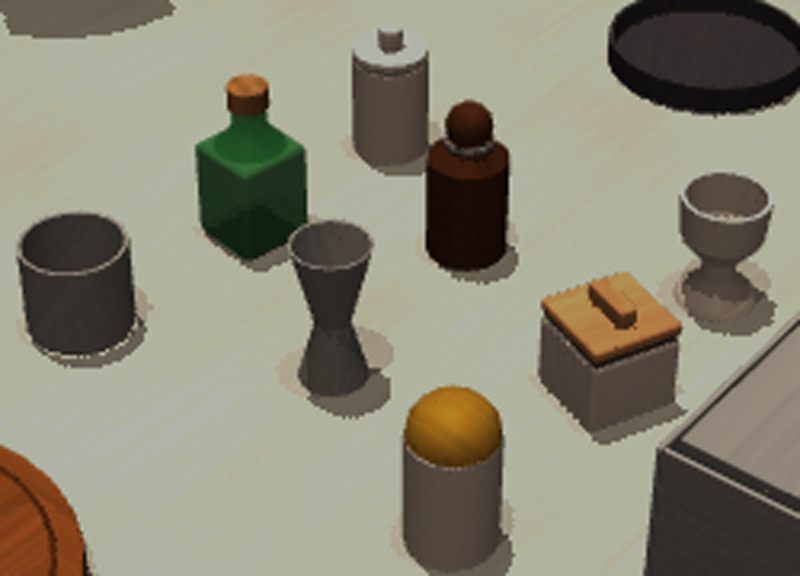

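View pics/cropm.png

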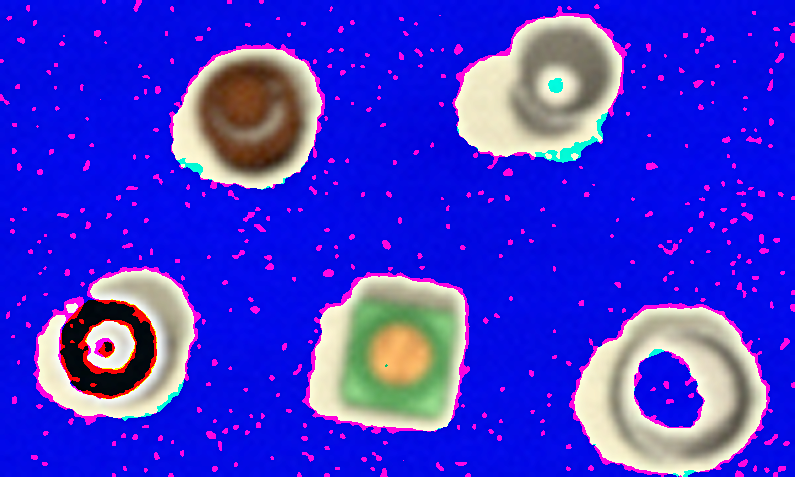

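Run:
```python
from h import *
a=lambda n,u,v,z:print(n,px2w(n,u,v,z)[:2].round(1))
a("top",301.6,243.5,79.5);a("scene",341.6,208.1,79.5)
print('mustard knob');a("top",276-1,290.5,78);a("scene",316.9,181.9,77)
print('must lid edge ellipse');a("scene",195+390/3.2,170+50/3.2,67)
print('pot rim');a("scene",218.4,246.6,52);a("top",255+683/5.3,225+393/5.3,52)
print('butter lid');a("scene",195+611/3.2,170+315/3.2,50)
print('salt top of body');a("scene",195+453/3.2,170+440/3.2,62)
print('egg');a("top",255+95/3.6,165+85/3.6,64);a("scene",195+726/3.2,170+198/3.2,64)
print('jig');a("top",255+565/5.3,225+65/5.3,80);a("scene",195+331/3.2,170+245/3.2,80)
print('tin');a("scene",416.5,182,18)
o=R.from_euler('xyz',[-1.70965571,1.5692676,-2.17340358]).as_matrix();print(o)
```

```text
top [555.3  59.5]
scene [555.7  61.9]
mustard knob
top [456.9 113.4]
scene [466.1 106.5]
must lid edge ellipse
scene [463.6 109.5]
pot rim
scene [ 447.7 -118.9]
top [ 441.1 -115.2]
butter lid
scene [685.3   5.4]
salt top of body
scene [ 689.8 -124.3]
egg
top [677.6 106. ]
scene [685.6 107.1]
jig
top [569.3 -66.5]
scene [571.8 -67.2]
tin
scene [553.9 311.1]
[[-8.66470408e-04  4.47302613e-01  8.94382257e-01]
 [-1.25945735e-03  8.94381395e-01 -4.47303403e-01]
 [-9.99998831e-01 -1.51401147e-03 -2.11596446e-04]]
```

```bash
cat > go.py <<'E'
import sys
from h import *
from plant import bot
def go(x,y,z,yaw):
    o=bot.get_obs(); M=R.from_euler('xyz',o['tcp_rot']).as_matrix(); p=o['tool_pos']
    g=p+M[:,0]*159.2; cur=np.degrees(np.arctan2(M[1,1],M[0,1]))
    d=M.T@(np.array([x,y,z])-g); t=(cur-yaw+180)%360-180
    print("t %.2f grip %s yaw %.1f tilt %.3f w %.1f F %s"%(o['time'],g.round(1),cur,np.arccos(-M[2,0]),o['grip_width'],o['contact_force'].round(1)))
    print("shift cm",(d/10).round(2),"turn",round(t,1))
if __name__=="__main__": go(*map(float,sys.argv[1:5]))
E
python3 go.py 460 112 200 90
```

```text
t 0.10 grip [234.6 469.3 245. ] yaw 63.4 tilt 0.001 w 91.9 F [-0.3 -0.9  0.2]
shift cm [  4.52 -21.87  36.14] turn -26.6
```

>>> {"op": "arm_command", "data": {
  "moves": [
    [0.5,-2,4,-4,1],
    [1,-5,9,-8,1],
    [2,-8,14,-12,1],
    [3,-12,20,-18,1],
    [4,-16,26,-24,1],
    [4.5,-19,31.5,-26.6,1],
    [4.5,-21.9,36.1,-26.6,1],
    [4.5,-21.9,36.1,-26.6,1],
    [4.5,-21.9,36.1,-26.6,1]
  ]
}}

```text
time: 1.0
tool_pos: [460.9, 109.1, 358.9]
tcp_rot: [-2.116, 1.569, -2.118]
contact_force: [-0.3, 0.9, 0.5]
grip_width: 91.9
```

```bash
python3 go.py 460 112 48 90
python3 - <<'E'
from plant import bot
import cv2,numpy as np
a=bot.capture("scene")["frame"];b=bot.capture("top")["frame"];cv2.imwrite("pics/s1.png",a);cv2.imwrite("pics/t1.png",b)
cv2.imwrite("pics/c1.png",np.hstack([cv2.resize(b[150:330,180:420],(400,300)),cv2.resize(a[100:300,180:446],(400,300))]))
E
```

```text
t 1.00 grip [460.7 108.9 199.7] yaw 89.9 tilt 0.002 w 91.9 F [-0.3  0.9  0.5]
shift cm [15.17  0.34 -0.06] turn -0.1
```

View pics/c1.png

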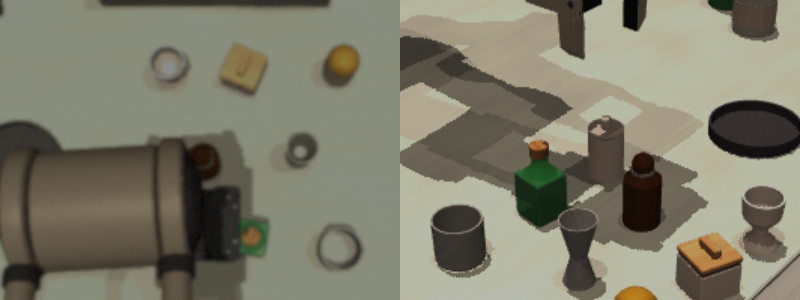

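The gripper hangs above the mustard pot (right panel, around (605,150)), and the path below is free. I'll go down.

>>> {"op": "arm_command", "data": {
  "moves": [
    [3,0.2,-0.1,0,1],
    [7,0.3,-0.1,0,1],
    [10,0.3,-0.1,0,1],
    [12.5,0.3,-0.1,0,1],
    [14.2,0.3,-0.1,0,1],
    [15.2,0.3,-0.1,0,1],
    [15.2,0.3,-0.1,0,1],
    [15.2,0.3,-0.1,0,1]
  ]
}}

```text
time: 1.9
tool_pos: [460.2, 112.2, 207.2]
tcp_rot: [-1.856, 1.569, -1.86]
contact_force: [0.4, -0.0, 1.0]
grip_width: 91.6
```

```bash
python3 go.py 460 112 48 90
python3 - <<'E'
from plant import bot
import cv2,numpy as np
a=bot.capture("scene")["frame"];cv2.imwrite("pics/c2.png",cv2.resize(a[100:300,180:446],(798,600)))
E
```

```text
t 1.90 grip [460.1 111.9  48. ] yaw 89.8 tilt 0.002 w 91.6 F [ 0.4 -0.   1. ]
shift cm [ 0.    0.01 -0.01] turn -0.2
```

View pics/c2.png

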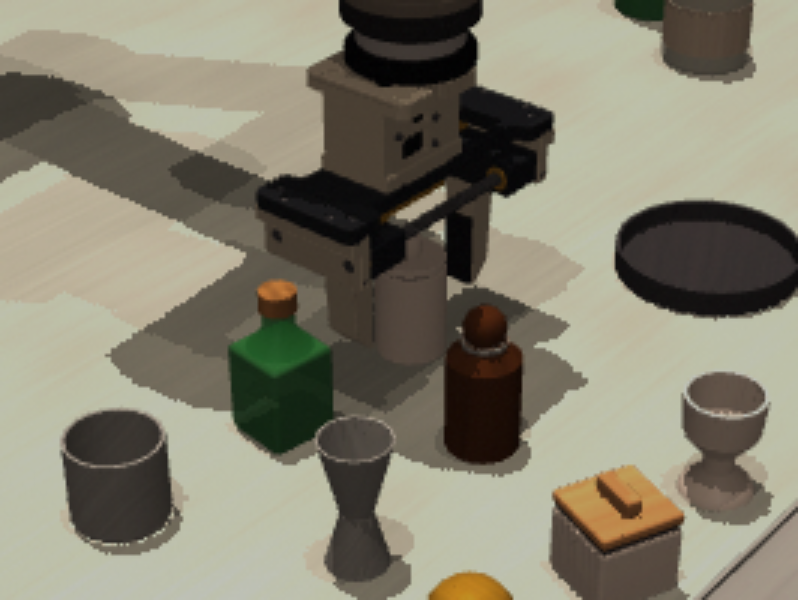

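The mustard pot (410,300) is between the fingers and well centred. I'll close, then lift.

>>> {"op": "arm_command", "data": {
  "moves": [
    [0,0,0,0,0],
    [0,0,0,0,0],
    [0,0,0,0,0],
    [0,0,0,0,0],
    [0,0,0,0,0],
    [0,0,0,0,0],
    [0,0,0,0,0],
    [0,0,0,0,0]
  ]
}}

```text
time: 2.75
tool_pos: [460.4, 112.2, 207.5]
tcp_rot: [-1.264, 1.569, -1.268]
contact_force: [-0.4, 0.3, -0.2]
grip_width: 43.6
```

>>> {"op": "arm_command", "data": {
  "moves": [
    [-0.5,0,0,0,0],
    [-1.5,0,0,0,0],
    [-3.5,0,0,0,0],
    [-6,0,0,0,0],
    [-9,0,0,0,0],
    [-11.5,0,0,0,0],
    [-12,0,0,0,0],
    [-12,0,0,0,0]
  ]
}}

```text
time: 3.55
tool_pos: [460.2, 112.3, 328.2]
tcp_rot: [-0.582, 1.568, -0.586]
contact_force: [-0.3, 0.4, -2.1]
grip_width: 43.7
```

```bash
python3 go.py 521 311.5 165 90
python3 - <<'E'
from plant import bot
import cv2,numpy as np
a=bot.capture("scene")["frame"];cv2.imwrite("pics/s3.png",a);cv2.imwrite("pics/c3.png",cv2.resize(a[50:250,180:446],(798,600)))
E
```

```text
t 3.55 grip [460.5 112.1 169. ] yaw 89.8 tilt 0.003 w 43.7 F [-0.3  0.4 -2.1]
shift cm [ 0.39 19.96  5.97] turn -0.2
```

View pics/c3.png

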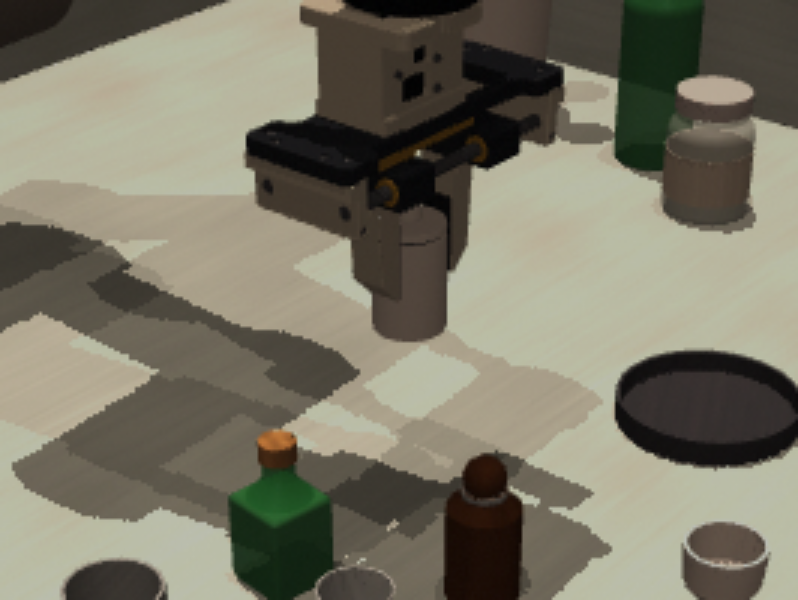

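The mustard pot is lifted and upright (410,285), with its width reading 44 mm. I'll carry it to the tin.

>>> {"op": "arm_command", "data": {
  "moves": [
    [0,1.5,0.5,0,0],
    [0,4.5,1.5,0,0],
    [0,8,2.5,0,0],
    [0,11.5,3.5,0,0],
    [0,15,4.5,0,0],
    [0.2,18,5.5,0,0],
    [0.4,19.5,6,0,0],
    [0.4,20,6,0,0],
    [0.4,20,6,0,0],
    [0.4,20,6,0,0]
  ]
}}

```text
time: 4.6
tool_pos: [520.4, 311.3, 322.0]
tcp_rot: [-2.123, 1.568, -2.127]
contact_force: [0.1, -0.6, -2.4]
grip_width: 43.9
```

```bash
python3 go.py 521 311.5 54 90
python3 - <<'E'
from plant import bot
import cv2,numpy as np
from h import *
a=bot.capture("scene")["frame"];cv2.imwrite("pics/s4.png",a);cv2.imwrite("pics/c4.png",cv2.resize(a[30:230,300:566],(798,600)))
print(w2px("scene",(521,311.5,117)),w2px("scene",(521,311.5,117+67)))
E
```

```text
t 4.60 grip [520.2 310.8 162.8] yaw 89.7 tilt 0.003 w 43.9 F [ 0.1 -0.6 -2.4]
shift cm [10.88  0.1   0.1 ] turn -0.3
[406.73311546 131.524921  ] [409.77589363  98.41386855]
```

View pics/c4.png

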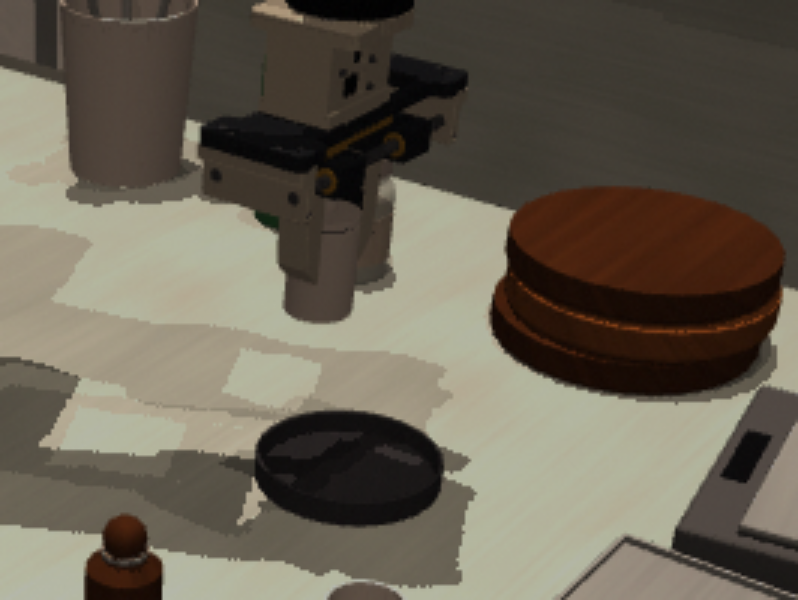

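Run:
```python
from h import *
for dx in(0,3.6):
    c=np.array([520.3+dx,310.8,0]); 
    P=[w2px("scene",c+[22*np.cos(t),22*np.sin(t),162.8-48]) for t in np.linspace(0,6.28,80)]
    P=np.array(P); print("bottom v",P[:,1].max(), "u range",P[:,0].min(),P[:,0].max())
    # top cam
    P=np.array([w2px("top",c+[22*np.cos(t),22*np.sin(t),162.8-48+60]) for t in np.linspace(0,6.28,80)]);print("top",P.min(0),P.max(0))
# tin: rim outer silhouette for candidates
for T in((549,312),(551,311.5),(554,311)):
    r=[]
    for z in(0,18):
        P=np.array([w2px("scene",(T[0]+62*np.cos(t),T[1]+62*np.sin(t),z)) for t in np.linspace(0,6.28,200)]); r.append((P.min(0).round(1),P.max(0).round(1)))
    Q=np.array([w2px("top",(T[0]+62*np.cos(t),T[1]+62*np.sin(t),18)) for t in np.linspace(0,6.28,200)])
    print(T,"scene u %.1f-%.1f top v %.1f bottom v %.1f"%(r[1][0][0],r[1][1][0],r[1][0][1],r[0][1][1]),"topcam",Q.min(0).round(1),Q.max(0).round(1))
import cv2
a=cv2.imread("pics/s4.png")
col=a[120:145,406].mean(1); print(col.round())
print(a[125,385:430].mean(1).round())
b=cv2.imread("pics/scene0.png");m=(b.mean(2)<75);print("tin scene u", np.where(m[186,375:460])[0][[0,-1]]+375); 
print("v", np.where(m[150:215,416])[0][[0,-1]]+150)
```

```text
bottom v 137.6804955655644 u range 394.6348803852127 417.66004639010447
top [153.99605982 242.66549856] [177.32297455 265.86742092]
bottom v 138.22105612895913 u range 396.2057267732193 419.2699767169091
top [154.11494029 240.78239168] [177.4271855 263.9552103]
(549, 312) scene u 383.3-446.1 top v 166.0 bottom v 205.3 topcam [162.2 222. ] [217.7 277.1]
(551, 311.5) scene u 384.0-446.9 top v 166.4 bottom v 205.8 topcam [162.5 221.1] [218.  276.2]
(554, 311) scene u 385.1-448.1 top v 167.0 bottom v 206.4 topcam [162.8 219.8] [218.2 274.8]
[ 63.  62.  66.  66.  67.  67.  67.  66.  67.  67.  67.  67.  67.  67.
  68.  68.  66.  90. 169. 171. 173. 172. 173. 172. 172.]
[172. 173. 173. 172. 173. 173. 173. 173. 172. 173.  59.  56.  57.  60.
  61.  63.  63.  65.  64.  65.  65.  67.  67.  66.  66.  67.  66.  65.
  65.  63.  63.  60.  57.  79.  91.  90.  90.  91.  94.  93.  94.  93.
  93.  92.  95.]
tin scene u [385 447]
v [167 205]
```

The pot's silhouette (u 395–418, foot at v 137.5) matches the prediction within 1 px. The tin's silhouette fits (551,311.5). I'll lower it.

>>> {"op": "arm_command", "data": {
  "moves": [
    [2.5,0.1,0.1,0,0],
    [5.5,0.1,0.1,0,0],
    [8,0.1,0.1,0,0],
    [9.5,0.1,0.1,0,0],
    [10.3,0.1,0.1,0,0],
    [10.7,0.1,0.1,0,0],
    [10.9,0.1,0.1,0,0],
    [11.1,0.1,0.1,0,0],
    [11.1,0.1,0.1,0,0]
  ]
}}

```text
time: 5.55
tool_pos: [521.5, 311.8, 211.9]
tcp_rot: [-1.687, 1.569, -1.692]
contact_force: [0.4, 0.2, -1.7]
grip_width: 43.7
```

```bash
python3 go.py 521 311.5 52 90
```

```text
t 5.55 grip [521.5 311.5  52.7] yaw 89.7 tilt 0.002 w 43.7 F [ 0.4  0.2 -1.7]
shift cm [ 0.07 -0.   -0.05] turn -0.3
```

>>> {"op": "arm_command", "data": {
  "moves": [
    [0.05,0,0,0,0],
    [0.05,0,0,0,0],
    [0.05,0,0,0,0.7],
    [0.05,0,0,0,0.7],
    [0.05,0,0,0,0.7],
    [0.05,0,0,0,0.7],
    [0.05,0,0,0,0.7],
    [-1,0,0,0,0.7],
    [-4,0,0,0,0.7],
    [-8,0,0,0,0.7]
  ]
}}

```text
time: 6.55
tool_pos: [521.1, 311.8, 291.8]
tcp_rot: [-2.371, 1.566, -2.376]
contact_force: [0.9, 0.6, -0.7]
grip_width: 64.3
```

>>> {"op": "arm_command", "data": {
  "moves": [
    [-4,0,0,0,0.8],
    [-7,0,0,0,1],
    [-8,0,0,0,1],
    [-8,0,0,0,1]
  ]
}}

```text
time: 6.95
tool_pos: [521.4, 312.1, 373.7]
tcp_rot: [-1.805, 1.569, -1.81]
contact_force: [0.3, -0.4, -0.9]
grip_width: 89.9
```

```bash
python3 go.py 686 -122 200 90
python3 - <<'E'
from plant import bot
import cv2,numpy as np
a=bot.capture("scene")["frame"];cv2.imwrite("pics/s5.png",a);cv2.imwrite("pics/c5.png",cv2.resize(a[30:230,300:566],(798,600)))
E
```

```text
t 6.95 grip [521.4 311.7 214.5] yaw 89.7 tilt 0.002 w 89.9 F [ 0.3 -0.4 -0.9]
shift cm [  1.53 -43.29  16.67] turn -0.3
```

View pics/c5.png

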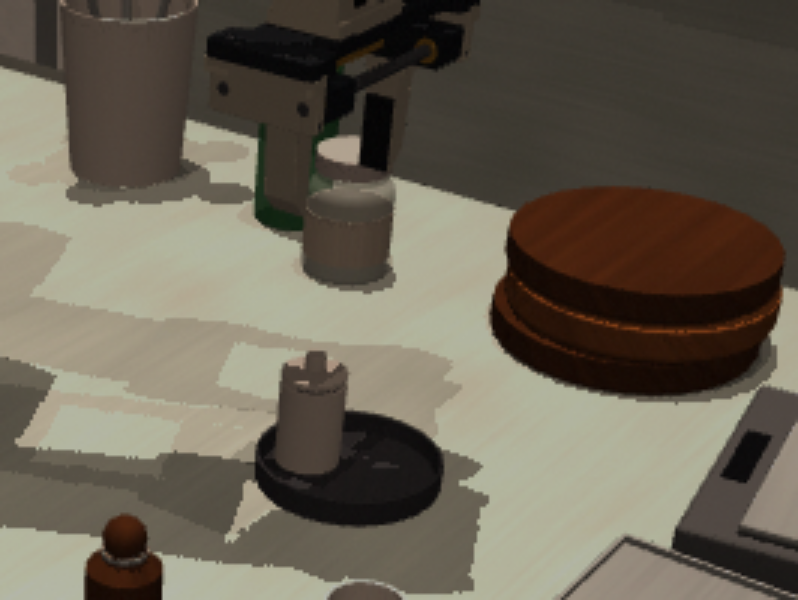

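The mustard pot stands in the tin (312,420). Salt is next.

>>> {"op": "arm_command", "data": {
  "moves": [
    [0,-3,1,0,1],
    [0.5,-8,3,0,1],
    [1,-13,5,0,1],
    [1.5,-18,7,0,1],
    [1.5,-23,9,0,1],
    [1.5,-28,11,0,1],
    [1.5,-32.5,13,0,1],
    [1.5,-37,15,0,1],
    [1.5,-41,16.2,0,1],
    [1.5,-43.3,16.7,0,1]
  ]
}}

```text
time: 8.0
tool_pos: [686.4, -125.4, 354.3]
tcp_rot: [-2.772, 1.562, -2.779]
contact_force: [0.3, 0.3, 0.0]
grip_width: 92.1
```

>>> {"op": "arm_command", "data": {
  "moves": [
    [0,0,0,0,1],
    [0,0,0,0,1]
  ]
}}

```text
time: 8.2
tool_pos: [686.1, -126.4, 350.9]
tcp_rot: [-3.048, 1.558, -3.057]
contact_force: [-0.3, 0.3, -0.5]
grip_width: 91.6
```

```bash
python3 go.py 686 -122 48 90
```

```text
t 8.20 grip [ 684.  -126.5  191.8] yaw 89.5 tilt 0.013 w 91.6 F [-0.3  0.3 -0.5]
shift cm [14.37  0.47  0.38] turn -0.5
```

>>> {"op": "arm_command", "data": {
  "moves": [
    [2,0.4,0.3,0,1],
    [5,0.5,0.3,0,1],
    [8.5,0.5,0.3,0,1],
    [11,0.5,0.3,0,1],
    [12.5,0.5,0.3,0,1],
    [13.6,0.5,0.3,-0.5,1],
    [14.3,0.5,0.3,-0.5,1],
    [14.3,0.5,0.3,-0.5,1],
    [14.3,0.5,0.3,-0.5,1]
  ]
}}

```text
time: 9.1
tool_pos: [687.6, -121.6, 209.0]
tcp_rot: [-3.007, 1.559, -3.007]
contact_force: [0.1, 0.4, 0.6]
grip_width: 92.2
```

```bash
python3 go.py 686 -122 48 90
python3 - <<'E'
from plant import bot
import cv2,numpy as np
a=bot.capture("scene")["frame"];cv2.imwrite("pics/c6.png",cv2.resize(a[200:400,200:466],(798,600)))
E
```

```text
t 9.10 grip [ 685.8 -121.8   49.8] yaw 90.0 tilt 0.011 w 92.2 F [0.1 0.4 0.6]
shift cm [ 0.18 -0.02  0.02] turn -0.0
```

View pics/c6.png

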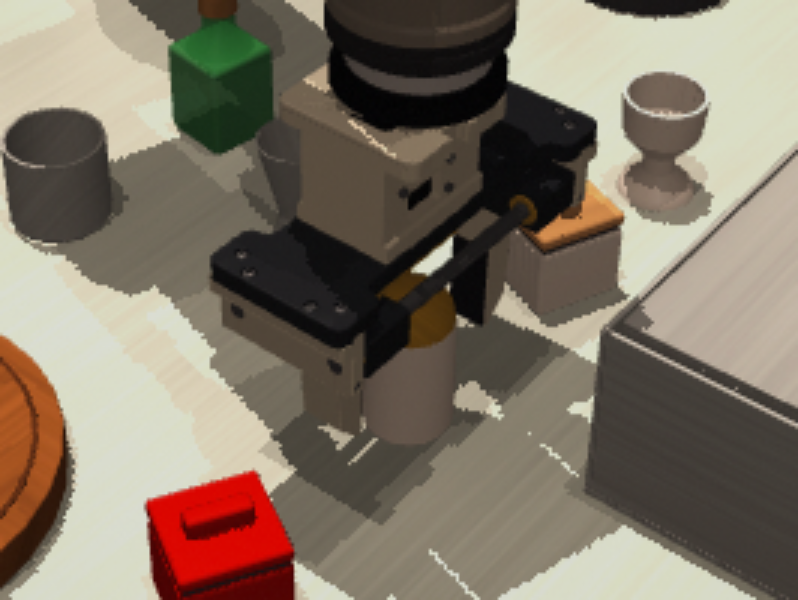

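The salt shaker is between the fingers (410,370). I'll close and lift. From here each call settles before it ends, because starting a call mid-motion left 0.01 rad of tilt.

>>> {"op": "arm_command", "data": {
  "moves": [
    [0.1,0,0,0,0],
    [0.1,0,0,0,0],
    [0.1,0,0,0,0],
    [0.1,0,0,0,0],
    [0.1,0,0,0,0],
    [0.1,0,0,0,0],
    [0.1,0,0,0,0]
  ]
}}

```text
time: 9.85
tool_pos: [687.6, -121.6, 208.2]
tcp_rot: [-3.006, 1.56, -3.007]
contact_force: [0.4, 0.6, 0.4]
grip_width: 43.5
```

>>> {"op": "arm_command", "data": {
  "moves": [
    [-0.5,0,0,0,0],
    [-1.5,0,0,0,0],
    [-3.5,0,0,0,0],
    [-6.5,0,0,0,0],
    [-10,0,0,0,0],
    [-12.5,0,0,0,0],
    [-14,0,0,0,0],
    [-14,0,0,0,0],
    [-14,0,0,0,0],
    [-14,0,0,0,0]
  ]
}}

```text
time: 10.85
tool_pos: [688.9, -121.3, 346.7]
tcp_rot: [-3.084, 1.557, -3.085]
contact_force: [-0.2, -0.4, -1.5]
grip_width: 43.2
```

```bash
python3 go.py 566 285.5 185 30
python3 - <<'E'
from plant import bot
import cv2,numpy as np
a=bot.capture("scene")["frame"];cv2.imwrite("pics/s7.png",a);cv2.imwrite("pics/c7.png",cv2.resize(a[120:320,200:466],(798,600)))
E
```

```text
t 10.85 grip [ 686.7 -121.5  187.5] yaw 90.0 tilt 0.013 w 43.2 F [-0.2 -0.4 -1.5]
shift cm [  0.38  40.69 -12.08] turn 60.0
```

View pics/c7.png

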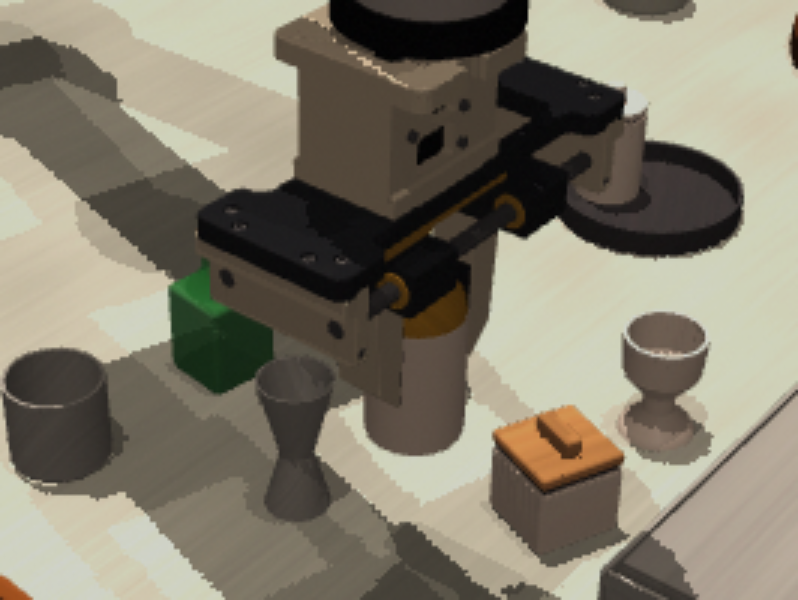

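Salt is held upright (415,390). I'll carry it to the tin in two legs.

>>> {"op": "arm_command", "data": {
  "moves": [
    [0,1.5,-0.5,2,0],
    [0,4.5,-1.5,7,0],
    [0,8,-2.5,13,0],
    [0,12,-3.5,19,0],
    [0,15.5,-4.5,25,0],
    [0,18,-5.5,28,0],
    [0,19.5,-6,30,0],
    [0,20,-6,30,0],
    [0,20,-6,30,0],
    [0,20,-6,30,0]
  ]
}}

```text
time: 11.9
tool_pos: [629.4, 77.8, 346.8]
tcp_rot: [-2.536, 1.557, -3.06]
contact_force: [-0.7, -0.1, -0.7]
grip_width: 43.2
```

```bash
python3 go.py 566 285.5 185 30
```

```text
t 11.90 grip [627.1  77.7 187.6] yaw 60.0 tilt 0.014 w 43.2 F [-0.7 -0.1 -0.7]
shift cm [  0.32  14.94 -15.68] turn 30.0
```

>>> {"op": "arm_command", "data": {
  "moves": [
    [0,1,-1,2,0],
    [0,3.5,-3.5,7,0],
    [0,6.5,-7,13,0],
    [0,9.5,-10,19,0],
    [0,12,-12.5,25,0],
    [0.1,14,-14.5,28,0],
    [0.3,14.9,-15.7,30,0],
    [0.3,14.9,-15.7,30,0],
    [0.3,14.9,-15.7,30,0],
    [0.3,14.9,-15.7,30,0]
  ]
}}

```text
time: 12.9
tool_pos: [568.7, 283.9, 344.4]
tcp_rot: [-1.984, 1.557, -3.032]
contact_force: [0.4, -0.8, -1.1]
grip_width: 43.3
```

```bash
cat > chk.py <<'E'
# compare held round item's silhouette with the expectation
import sys
from go import *
def chk(h,rf=22,name="x"):
    o=bot.get_obs(); M=R.from_euler('xyz',o['tcp_rot']).as_matrix(); g=o['tool_pos']+M[:,0]*159.2
    f=g+M[:,0]*h
    P=np.array([w2px("scene",f+[rf*np.cos(t),rf*np.sin(t),0]) for t in np.linspace(0,6.28,80)])
    a=bot.capture("scene")["frame"]; cv2.imwrite(f"pics/{name}.png",a)
    u,v=P.mean(0); u,v=int(u),int(P[:,1].max())
    print("foot z %.1f pred u %.1f-%.1f bottom v %.1f"%(f[2],P[:,0].min(),P[:,0].max(),v if 0 else P[:,1].max()))
    c0=int(P[:,0].min())-8
    print("row v=%d from u=%d:"%(v-6,c0),a[v-6,c0:int(P[:,0].max())+10].mean(1).astype(int))
    print("col u=%d from v=%d:"%(u,v-6),a[v-6:v+8,u].mean(1).astype(int))
    x0=max(0,u-133);y0=max(0,v-120)
    cv2.imwrite(f"pics/{name}c.png",cv2.resize(a[y0:y0+200,x0:x0+266],(798,600)))
if __name__=="__main__": chk(float(sys.argv[1]),float(sys.argv[2]),sys.argv[3])
E
python3 go.py 566 285.5 54 30; python3 chk.py 49 22 s8
```

```text
t 12.90 grip [566.5 283.6 185.2] yaw 29.9 tilt 0.014 w 43.3 F [ 0.4 -0.8 -1.1]
shift cm [13.12  0.22 -0.11] turn -0.1
foot z 136.2 pred u 408.0-432.2 bottom v 139.2
row v=133 from u=400: [173 173 172 173 171 171 171 170 170  53  55  58  66  67  69  70  70  71
  73  73  73  71  72  72  70  70  69  68  67  63  61  59  54 168 167 168
 169 170 169 168 168 170]
col u=420 from v=133: [ 73  72  72  73  73  72 139 168 170 169 169 171 170 170]
```

View pics/s8c.png

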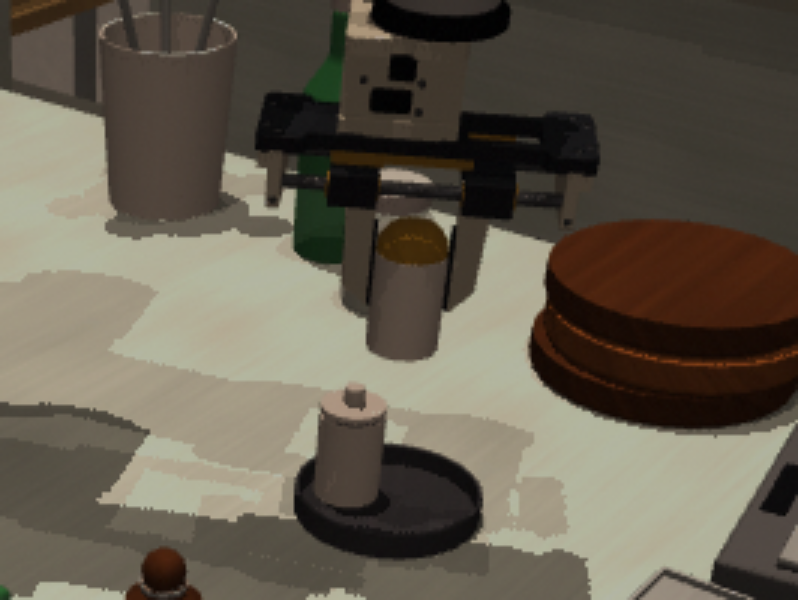

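The salt silhouette agrees within 0.5 px, so it sits centred in the grip. I'll lower it.

>>> {"op": "arm_command", "data": {
  "moves": [
    [2.5,0.2,-0.1,0,0],
    [6,0.2,-0.1,0,0],
    [9,0.2,-0.1,0,0],
    [11,0.2,-0.1,0,0],
    [12.3,0.2,-0.1,0,0],
    [12.8,0.2,-0.1,0,0],
    [13,0.2,-0.1,0,0],
    [13.1,0.2,-0.1,0,0],
    [13.1,0.2,-0.1,0,0],
    [13.1,0.2,-0.1,0,0]
  ]
}}

```text
time: 13.95
tool_pos: [568.3, 285.7, 214.3]
tcp_rot: [-2.026, 1.558, -3.075]
contact_force: [0.3, 0.8, -0.7]
grip_width: 43.2
```

```bash
python3 go.py 566 285.5 53 30
```

```text
t 13.95 grip [566.3 285.6  55.2] yaw 29.9 tilt 0.012 w 43.2 F [ 0.3  0.8 -0.7]
shift cm [ 0.22 -0.03 -0.01] turn -0.1
```

>>> {"op": "arm_command", "data": {
  "moves": [
    [0.1,0,0,0,0],
    [0.2,0,0,0,0],
    [0.25,0,0,0,0],
    [0.25,0,0,0,0],
    [0.25,0,0,0,0]
  ]
}}

```text
time: 14.45
tool_pos: [568.4, 285.7, 212.3]
tcp_rot: [-2.032, 1.559, -3.081]
contact_force: [-1.5, 0.5, 3.5]
grip_width: 43.7
```

```bash
python3 go.py 566 285.5 53 30
```

```text
t 14.45 grip [566.5 285.6  53.1] yaw 29.9 tilt 0.012 w 43.7 F [-1.5  0.5  3.5]
shift cm [ 0.01 -0.05 -0.01] turn -0.1
```

Contact with the tin floor (F +3.5 N). I'll release and rise.

>>> {"op": "arm_command", "data": {
  "moves": [
    [0,0,0,0,0.7],
    [0,0,0,0,0.7],
    [0,0,0,0,0.7],
    [0,0,0,0,0.7],
    [0,0,0,0,0.7],
    [-1,0,0,0,0.7],
    [-4,0,0,0,0.7],
    [-8,0,0,0,0.7],
    [-12,0,0,0,0.7],
    [-14,0,0,0,0.7]
  ]
}}

```text
time: 15.45
tool_pos: [570.3, 286.0, 357.3]
tcp_rot: [-2.351, 1.565, 2.883]
contact_force: [0.8, 0.6, -0.5]
grip_width: 64.0
```

>>> {"op": "arm_command", "data": {
  "moves": [
    [0,0,0,0,1],
    [0,0,0,0,1],
    [0,0,0,0,1]
  ]
}}

```text
time: 15.75
tool_pos: [570.0, 285.8, 355.8]
tcp_rot: [-2.165, 1.562, 3.069]
contact_force: [-0.1, 0.0, -0.4]
grip_width: 83.9
```

```bash
python3 go.py 555 60.5 185 90; python3 chk.py 49 22 s9 >/dev/null
```

```text
t 15.75 grip [568.6 285.9 196.6] yaw 29.9 tilt 0.008 w 83.9 F [-0.1  0.  -0.4]
shift cm [  1.16 -12.42  18.86] turn -60.1
```

View pics/s9c.png

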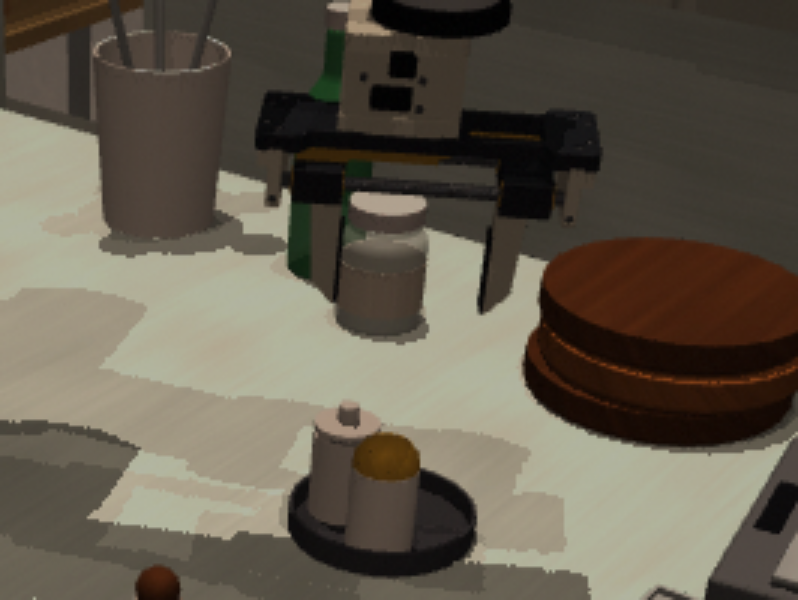

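Mustard (345,470) and salt (385,495) stand in the tin. Now the mill.

>>> {"op": "arm_command", "data": {
  "moves": [
    [0,-1.5,2,-5,1],
    [0,-4.5,6,-13,1],
    [0,-7,10.5,-21,1],
    [0,-9.5,14.5,-29,1],
    [0,-11.5,17.5,-37,1],
    [0,-12.4,18.8,-45,1],
    [0,-12.4,18.8,-53,1],
    [0,-12.4,18.8,-60,1],
    [0,-12.4,18.8,-60,1],
    [0,-12.4,18.8,-60,1]
  ]
}}

```text
time: 16.8
tool_pos: [556.2, 61.1, 354.5]
tcp_rot: [3.102, 1.56, 3.098]
contact_force: [0.0, -0.3, 1.2]
grip_width: 92.2
```

```bash
python3 go.py 555 60.5 50 90;python3 chk.py 150 22 s10 >/dev/null
```

```text
t 16.80 grip [554.5  61.2 195.3] yaw 89.7 tilt 0.011 w 92.2 F [ 0.  -0.3  1.2]
shift cm [14.53 -0.07  0.21] turn -0.3
```

View pics/s10c.png

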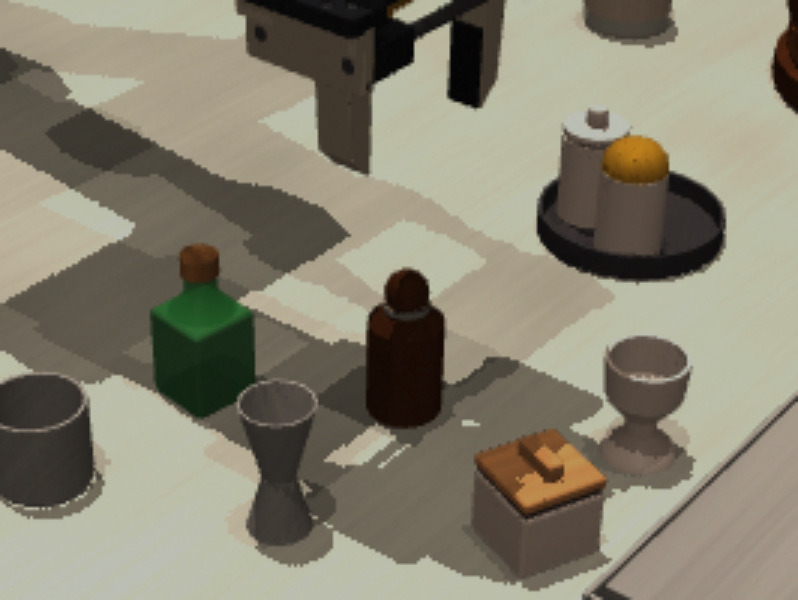

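The gripper is above the mill (405,350), in line with it. I'll descend 14.5 cm.

>>> {"op": "arm_command", "data": {
  "moves": [
    [2.5,0,0.2,0,1],
    [6,0,0.2,0,1],
    [9.5,0,0.2,0,1],
    [12,0,0.2,0,1],
    [13.5,0,0.2,0,1],
    [14.3,0,0.2,0,1],
    [14.5,0,0.2,0,1],
    [14.5,0,0.2,0,1],
    [14.5,0,0.2,0,1]
  ]
}}

```text
time: 17.75
tool_pos: [557.1, 61.3, 210.7]
tcp_rot: [3.099, 1.562, 3.095]
contact_force: [-0.6, 0.1, -0.1]
grip_width: 92.4
```

```bash
python3 go.py 555 60.5 50 90;python3 chk.py 30 22 s11 >/dev/null
```

```text
t 17.75 grip [555.7  61.4  51.5] yaw 89.7 tilt 0.009 w 92.4 F [-0.6  0.1 -0.1]
shift cm [ 0.15 -0.09 -0.07] turn -0.3
```

View pics/s11c.png

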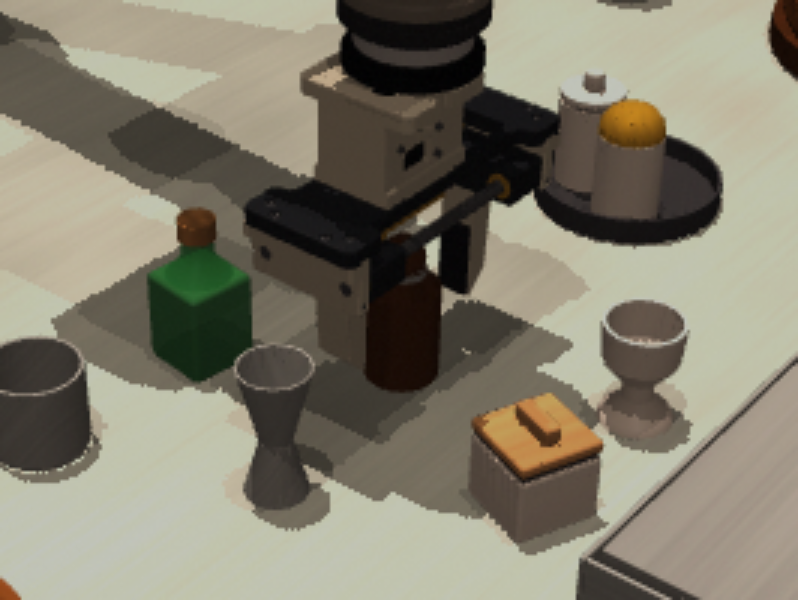

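The mill is between the fingers. I'll close and lift.

>>> {"op": "arm_command", "data": {
  "moves": [
    [0.05,0,0,0,0],
    [0.1,0,0,0,0],
    [0.1,0,0,0,0],
    [0.1,0,0,0,0],
    [0.1,0,0,0,0],
    [0.1,0,0,0,0],
    [0.1,0,0,0,0]
  ]
}}

```text
time: 18.5
tool_pos: [557.0, 61.3, 209.7]
tcp_rot: [3.109, 1.562, 3.105]
contact_force: [-0.0, 0.7, 0.2]
grip_width: 43.3
```

```bash
python3 go.py 555 60.5 50 90
```

```text
t 18.50 grip [555.7  61.3  50.5] yaw 89.8 tilt 0.009 w 43.3 F [-0.   0.7  0.2]
shift cm [ 0.05 -0.08 -0.07] turn -0.2
```

>>> {"op": "arm_command", "data": {
  "moves": [
    [-0.5,0,0,0,0],
    [-1.5,0,0,0,0],
    [-3.5,0,0,0,0],
    [-6.5,0,0,0,0],
    [-10,0,0,0,0],
    [-13,0,0,0,0],
    [-14.5,0,0,0,0],
    [-14.5,0,0,0,0],
    [-14.5,0,0,0,0],
    [-14.5,0,0,0,0]
  ]
}}

```text
time: 19.5
tool_pos: [557.9, 61.2, 353.5]
tcp_rot: [3.109, 1.56, 3.105]
contact_force: [0.6, -1.1, -2.0]
grip_width: 43.1
```

```bash
python3 go.py 566 337.5 190 150
```

```text
t 19.50 grip [556.1  61.3 194.3] yaw 89.8 tilt 0.011 w 43.1 F [ 0.6 -1.1 -2. ]
shift cm [ 0.43 27.62  0.87] turn -60.2
```

>>> {"op": "arm_command", "data": {
  "moves": [
    [0,1.5,0,-4,0],
    [0,5,0,-12,0],
    [0,9,0,-20,0],
    [0,13.5,0.3,-28,0],
    [0,18,0.5,-36,0],
    [0,22,0.7,-44,0],
    [0,25.5,0.9,-52,0],
    [0,27.6,0.9,-60,0],
    [0,27.6,0.9,-60.2,0],
    [0,27.6,0.9,-60.2,0]
  ]
}}

```text
time: 20.5
tool_pos: [567.9, 337.2, 351.8]
tcp_rot: [2.188, 1.557, -3.05]
contact_force: [0.0, -1.4, -2.0]
grip_width: 43.3
```

```bash
python3 go.py 566 337.5 54.5 150;python3 chk.py 50.5 22 s12
```

```text
t 20.50 grip [565.7 337.  192.6] yaw 149.9 tilt 0.014 w 43.3 F [ 0.  -1.4 -2. ]
shift cm [13.81 -0.16  0.16] turn -0.1
foot z 142.1 pred u 423.2-446.7 bottom v 126.3
row v=120 from u=415: [ 61  60  60  59  59  59  58  57  56   9  10  12  13  14  15  14  13  12
  13  12  13  13  12  11  12  12  11  11  10  10  11  10  78 164 165 166
 166 165 164 164 164]
col u=435 from v=120: [ 13  13  13  12  13  12  81 162 166 166 167 166 164 166]
```

View pics/s12c.png

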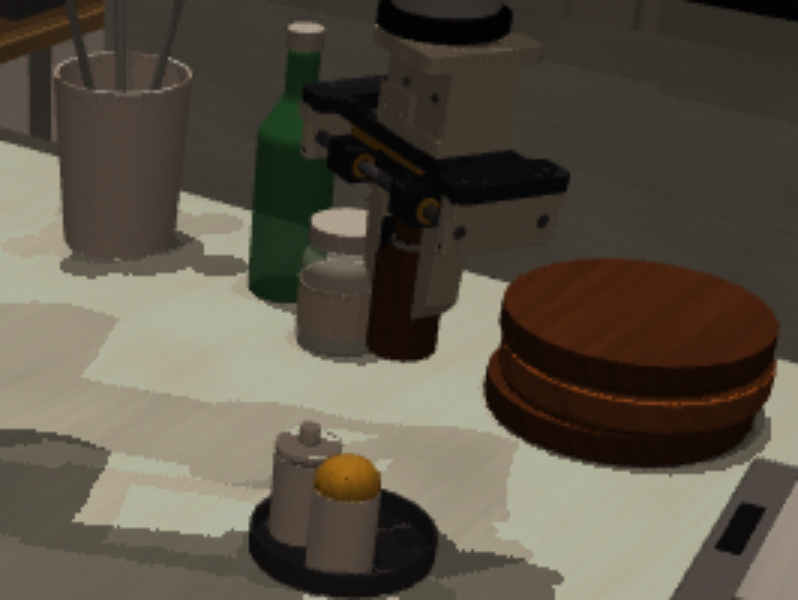

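The mill's silhouette matches (423.5–447 against 423.2–446.7), and its slot at the tin's far right is free. I'll lower it.

>>> {"op": "arm_command", "data": {
  "moves": [
    [2.5,-0.1,0.1,0,0],
    [6,-0.1,0.1,0,0],
    [9.5,-0.1,0.1,0,0],
    [11.5,-0.1,0.1,0,0],
    [12.8,-0.1,0.1,0,0],
    [13.4,-0.1,0.1,0,0],
    [13.7,-0.1,0.1,0,0],
    [13.8,-0.1,0.1,0,0],
    [13.8,-0.1,0.1,0,0],
    [13.8,-0.1,0.1,0,0]
  ]
}}

```text
time: 21.55
tool_pos: [567.8, 336.9, 215.2]
tcp_rot: [2.127, 1.559, -3.112]
contact_force: [0.0, 0.2, -1.6]
grip_width: 43.4
```

```bash
python3 go.py 566 337.5 54.5 150;python3 chk.py 50.5 22 s13 >/dev/null
```

```text
t 21.55 grip [566.  336.9  56. ] yaw 149.8 tilt 0.012 w 43.4 F [ 0.   0.2 -1.6]
shift cm [0.15 0.03 0.06] turn -0.2
```

View pics/s13c.png

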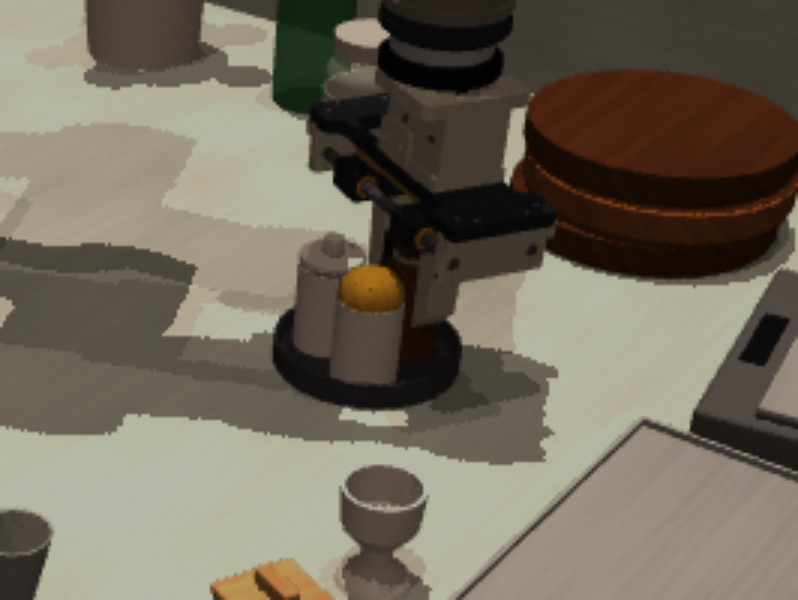

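The mill hangs about 1.5 mm over the tin floor between its neighbours. I'll set it down and release.

>>> {"op": "arm_command", "data": {
  "moves": [
    [0.1,0,0,0,0],
    [0.2,0,0,0,0],
    [0.2,0,0,0,0],
    [0.2,0,0,0,0]
  ]
}}

```text
time: 22.0
tool_pos: [567.9, 337.1, 213.8]
tcp_rot: [2.088, 1.56, 3.133]
contact_force: [-0.6, -0.0, 3.9]
grip_width: 43.4
```

>>> {"op": "arm_command", "data": {
  "moves": [
    [0,0,0,0,0.7],
    [0,0,0,0,0.7],
    [0,0,0,0,0.7],
    [0,0,0,0,0.7],
    [0,0,0,0,0.7],
    [-1,0,0,0,0.7],
    [-3.5,0,0,0,0.7],
    [-7,0,0,0,0.7],
    [-11,0,0,0,0.7],
    [-14,0,0,0,0.7]
  ]
}}

```text
time: 23.0
tool_pos: [569.4, 337.1, 357.4]
tcp_rot: [1.918, 1.563, 2.962]
contact_force: [-0.6, -0.0, 0.3]
grip_width: 64.3
```

>>> {"op": "arm_command", "data": {
  "moves": [
    [0,0,0,0,1],
    [0,0,0,0,1],
    [0,0,0,0,1]
  ]
}}

```text
time: 23.3
tool_pos: [569.1, 337.0, 356.1]
tcp_rot: [2.051, 1.561, 3.095]
contact_force: [-0.7, -0.2, -0.4]
grip_width: 83.7
```

```bash
python3 go.py 681 7.5 190 66
python3 - <<'E'
from plant import bot
import cv2
a=bot.capture("scene")["frame"];cv2.imwrite("pics/s14.png",a);cv2.imwrite("pics/c14.png",cv2.resize(a[100:300,250:516],(798,600)))
E
```

```text
t 23.30 grip [567.5 337.  196.9] yaw 149.8 tilt 0.010 w 83.7 F [-0.7 -0.2 -0.4]
shift cm [  0.57 -26.38 -22.78] turn 83.8
```

View pics/c14.png

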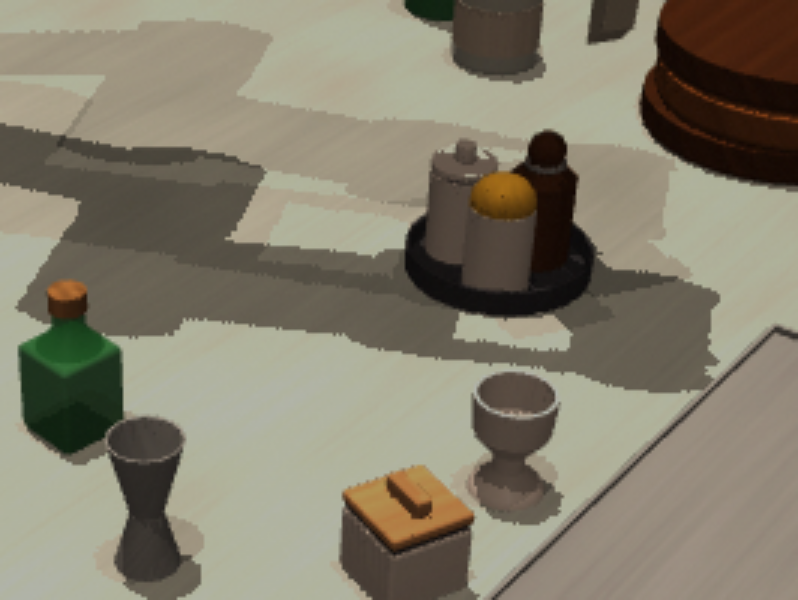

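All three stand in the tin: mustard (465,200), salt (500,230), mill (547,200). I'll move on to the butter dish.

>>> {"op": "arm_command", "data": {
  "moves": [
    [0,-1.5,-1.5,8,1],
    [0,-4.5,-4,16,1],
    [0,-8,-7,24,1],
    [0,-12,-10,32,1],
    [0,-15,-13,40,1],
    [0,-17,-15,46,1],
    [0,-18,-15.5,50,1],
    [0,-18,-15.5,50,1],
    [0,-18,-15.5,50,1],
    [0,-18,-15.5,50,1]
  ]
}}

```text
time: 24.35
tool_pos: [646.5, 113.6, 354.2]
tcp_rot: [2.943, 1.559, 3.118]
contact_force: [-0.6, -0.6, -0.0]
grip_width: 91.6
```

```bash
python3 go.py 681 7.5 190 66
python3 - <<'E'
from plant import bot
import cv2
from meas import *
t=bot.capture("top")["frame"];cv2.imwrite("pics/t15.png",t)
E
```

```text
t 24.35 grip [644.5 113.6 195. ] yaw 100.0 tilt 0.012 w 91.6 F [-0.6 -0.6 -0. ]
shift cm [  0.45 -11.08   1.76] turn 34.0
```

View pics/t15.png

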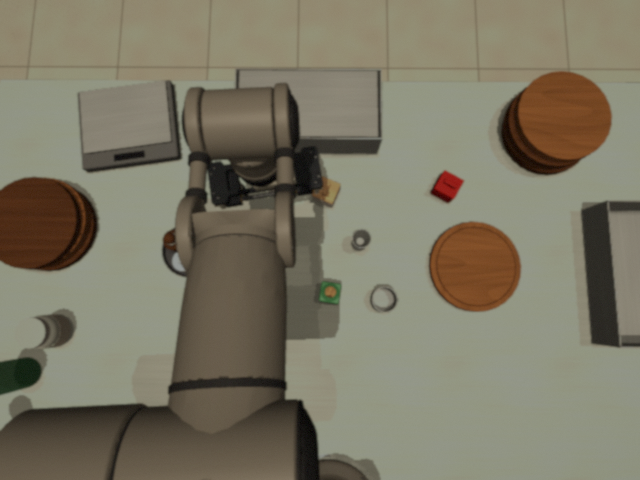

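>>> {"op": "arm_command", "data": {
  "moves": [
    [0,-1.5,0.3,6,1],
    [0,-4.5,0.8,14,1],
    [0,-7.5,1.3,22,1],
    [0,-10,1.7,30,1],
    [0,-11.1,1.8,34,1],
    [0,-11.1,1.8,34,1],
    [0,-11.1,1.8,34,1],
    [0,-11.1,1.8,34,1]
  ]
}}

```text
time: 25.2
tool_pos: [683.2, 8.9, 354.1]
tcp_rot: [-2.77, 1.559, 3.097]
contact_force: [-0.0, 0.8, 0.3]
grip_width: 91.9
```

```bash
python3 go.py 681 7.5 35 66;python3 chk.py 150 25 s16 >/dev/null
```

```text
t 25.20 grip [681.3   9.  194.9] yaw 66.2 tilt 0.012 w 91.9 F [-0.   0.8  0.3]
shift cm [15.99 -0.08  0.21] turn 0.2
```

View pics/s16c.png

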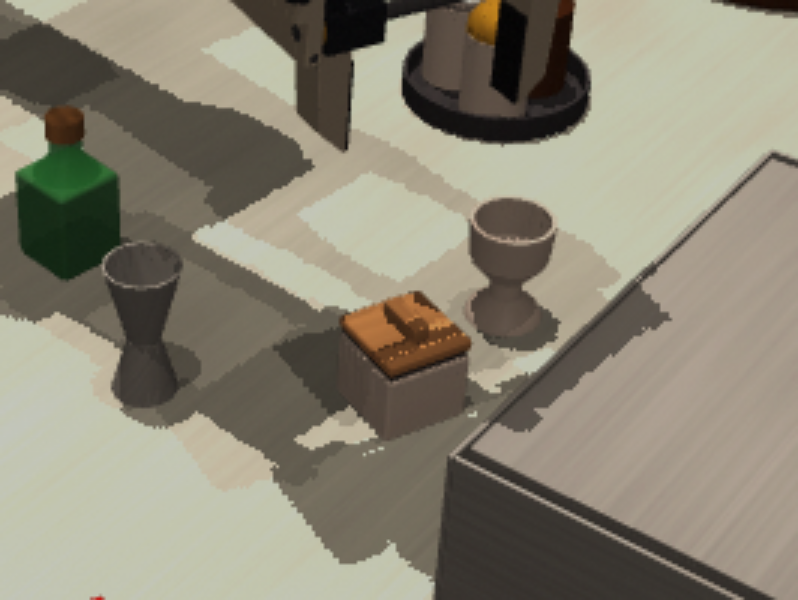

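Run:
```python
from h import *
print(px2w("scene",400,366,0),px2w("scene",400,366,0)); b=px2w("scene",400,366,0)
for z in(60,80,100): print(z,w2px("scene",(b[0],b[1],z)))
for z in (60,80,100): print(px2w("top",237,138,z),px2w("top",380,138,z)) 
print(px2w("top",237,153,0),px2w("top",380,153,0))
g=[681.3,9];import math
y=math.radians(66);u=np.array([math.cos(y),math.sin(y)]);w=np.array([u[1],-u[0]])
for s in(1,-1):
  for t in(1,-1): print((np.array(g)+95*s*u+37.5*t*w).round())
```

```text
[ 789.54876945 -108.53007891    0.        ] [ 789.54876945 -108.53007891    0.        ]
60 [403.54443005 334.22446608]
80 [404.79324762 323.02891577]
100 [406.0781692  311.50969579]
[793.6608226  207.42038438  60.        ] [ 795.38400457 -110.27620414   60.        ]
[786.08028584 203.37570762  80.        ] [ 787.76791595 -107.76631899   80.        ]
[778.49974907 199.33103086 100.        ] [ 780.15182733 -105.25643384  100.        ]
[779.57356734 218.26401412   0.        ] [ 781.44317661 -117.36460995    0.        ]
[754.  81.]
[686. 111.]
[677. -93.]
[608. -63.]
```

The box front is at x≈780 and the gripper body reaches 754. Finger to egg cup clearance is about 14 mm. I'll descend with the opening trimmed to 0.85.

>>> {"op": "arm_command", "data": {
  "moves": [
    [2.5,-0.1,0.2,0,0.85],
    [6,-0.1,0.2,0,0.85],
    [9.5,-0.1,0.2,0,0.85],
    [12,-0.1,0.2,0,0.85],
    [13.5,-0.1,0.2,0,0.85],
    [14.8,-0.1,0.2,0,0.85],
    [15.7,-0.1,0.2,0,0.85],
    [16,-0.1,0.2,0,0.85],
    [16,-0.1,0.2,0,0.85],
    [16,-0.1,0.2,0,0.85]
  ]
}}

```text
time: 26.25
tool_pos: [683.1, 7.2, 195.1]
tcp_rot: [-2.75, 1.561, 3.117]
contact_force: [0.5, -0.0, -0.2]
grip_width: 78.3
```

```bash
python3 go.py 681 7.5 35 66;python3 chk.py 35 25 s17 >/dev/null
```

```text
t 26.25 grip [681.5   7.2  35.9] yaw 66.2 tilt 0.010 w 78.3 F [ 0.5 -0.  -0.2]
shift cm [ 0.09  0.01 -0.06] turn 0.2
```

View pics/s17c.png

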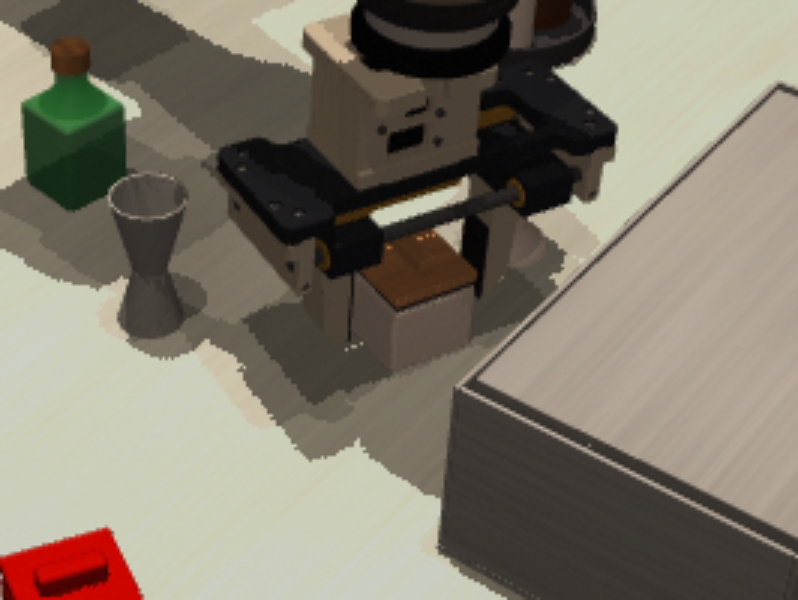

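Butter is between the fingers and aligned (415,310). I'll close and lift.

>>> {"op": "arm_command", "data": {
  "moves": [
    [0,0,0,0,0],
    [0,0,0,0,0],
    [0,0,0,0,0],
    [0,0,0,0,0],
    [0,0,0,0,0],
    [0,0,0,0,0]
  ]
}}

```text
time: 26.9
tool_pos: [683.2, 7.3, 195.3]
tcp_rot: [-2.776, 1.561, 3.091]
contact_force: [-0.1, -0.4, 1.1]
grip_width: 50.2
```

```bash
python3 go.py 681 7.5 35 66
```

```text
t 26.90 grip [681.7   7.4  36.1] yaw 66.2 tilt 0.009 w 50.2 F [-0.1 -0.4  1.1]
shift cm [ 0.11 -0.02 -0.07] turn 0.2
```

>>> {"op": "arm_command", "data": {
  "moves": [
    [-0.5,0,0,0,0],
    [-1.5,0,0,0,0],
    [-3.5,0,0,0,0],
    [-6.5,0,0,0,0],
    [-10,0,0,0,0],
    [-12.5,0,0,0,0],
    [-14,0,0,0,0],
    [-14,0,0,0,0],
    [-14,0,0,0,0],
    [-14,0,0,0,0]
  ]
}}

```text
time: 27.9
tool_pos: [684.2, 7.2, 333.8]
tcp_rot: [-2.783, 1.559, 3.084]
contact_force: [-0.3, 0.2, -1.6]
grip_width: 49.9
```

```bash
python3 go.py 560 -320.5 170 90;python3 chk.py 35 25 s18 >/dev/null
```

```text
t 27.90 grip [682.2   7.3 174.6] yaw 66.2 tilt 0.012 w 49.9 F [-0.3  0.2 -1.6]
shift cm [  0.59 -34.92   2.08] turn -23.8
```

View pics/s18c.png

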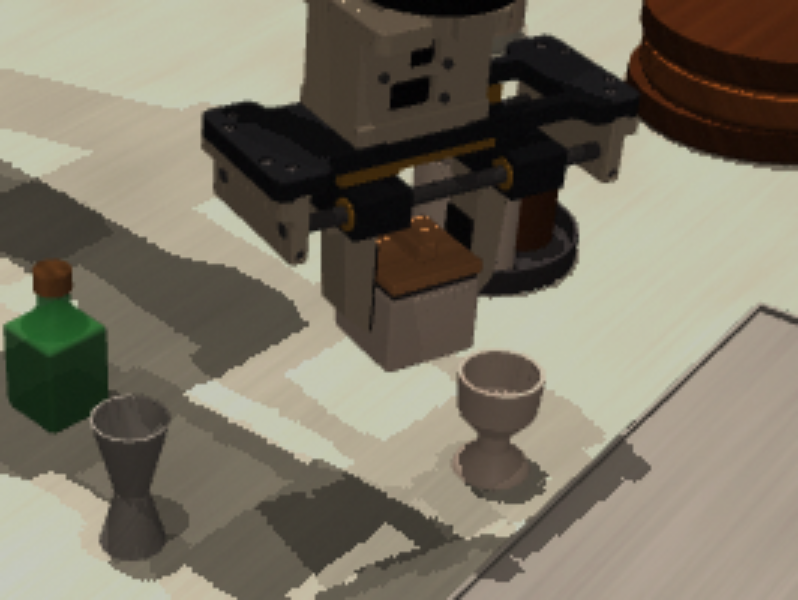

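Butter is held (425,290), with width 50 mm. I'll carry it to the board.

>>> {"op": "arm_command", "data": {
  "moves": [
    [0,-1.5,0.1,-2,0],
    [0,-4.5,0.3,-6,0],
    [0,-8.5,0.5,-10,0],
    [0,-12.5,0.7,-14,0],
    [0,-15.5,0.9,-17,0],
    [0,-17.5,1,-20,0],
    [0,-18,1,-20,0],
    [0,-18,1,-20,0],
    [0,-18,1,-20,0],
    [0,-18,1,-20,0]
  ]
}}

```text
time: 28.95
tool_pos: [621.0, -160.2, 334.1]
tcp_rot: [3.117, 1.558, 3.051]
contact_force: [0.2, -0.7, -1.5]
grip_width: 49.8
```

```bash
python3 go.py 560 -320.5 170 90
```

```text
t 28.95 grip [ 619.  -160.   174.9] yaw 86.2 tilt 0.012 w 49.8 F [ 0.2 -0.7 -1.5]
shift cm [  0.55 -16.4   -4.82] turn -3.8
```

>>> {"op": "arm_command", "data": {
  "moves": [
    [0,-1.5,-0.5,-1,0],
    [0,-4.5,-1.5,-2,0],
    [0,-8,-2.5,-3,0],
    [0,-11.5,-3.5,-3.8,0],
    [0,-14.5,-4.3,-3.8,0],
    [0,-16,-4.8,-3.8,0],
    [0.2,-16.4,-4.8,-3.8,0],
    [0.5,-16.4,-4.8,-3.8,0],
    [0.5,-16.4,-4.8,-3.8,0],
    [0.5,-16.4,-4.8,-3.8,0]
  ]
}}

```text
time: 29.95
tool_pos: [562.9, -319.2, 329.5]
tcp_rot: [3.004, 1.558, 3.006]
contact_force: [-0.5, -0.2, -1.9]
grip_width: 49.7
```

```bash
python3 go.py 560 -320.5 61.5 90;python3 chk.py 36 25 s19 >/dev/null
```

```text
t 29.95 grip [ 560.8 -318.9  170.3] yaw 90.1 tilt 0.013 w 49.7 F [-0.5 -0.2 -1.9]
shift cm [10.88 -0.18  0.05] turn 0.1
```

View pics/s19.png

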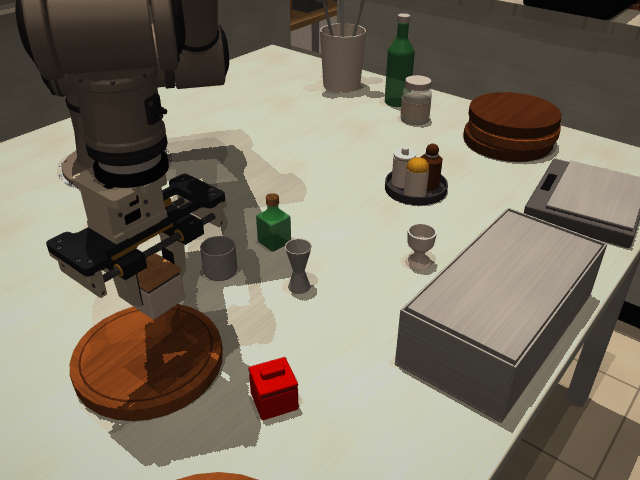

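Butter is above the board (its centre at px (147,355)), and the tin items, jigger, oil bottle and egg cup are unmoved. I'll lower it.

>>> {"op": "arm_command", "data": {
  "moves": [
    [2,-0.1,0,0,0],
    [5,-0.2,0,0,0],
    [8,-0.2,0,0,0],
    [9.5,-0.2,0,0,0],
    [10.4,-0.2,0,0,0],
    [10.7,-0.2,0,0,0],
    [10.8,-0.2,0,0,0],
    [10.8,-0.2,0,0,0],
    [10.8,-0.2,0,0,0]
  ]
}}

```text
time: 30.9
tool_pos: [561.8, -321.4, 222.8]
tcp_rot: [3.121, 1.56, 3.123]
contact_force: [-1.1, -0.7, -2.1]
grip_width: 50.0
```

```bash
python3 go.py 560 -320.5 61 90
```

```text
t 30.90 grip [ 560.  -321.4   63.6] yaw 90.1 tilt 0.011 w 50.0 F [-1.1 -0.7 -2.1]
shift cm [ 0.26  0.09 -0.  ] turn 0.1
```

>>> {"op": "arm_command", "data": {
  "moves": [
    [0.1,0,0,0,0],
    [0.2,0,0,0,0],
    [0.3,0,0,0,0],
    [0.3,0,0,0,0],
    [0.3,0,0,0,0]
  ]
}}

```text
time: 31.4
tool_pos: [561.8, -321.5, 220.4]
tcp_rot: [-3.124, 1.56, -3.122]
contact_force: [-2.3, 0.4, 2.5]
grip_width: 49.7
```

```bash
python3 go.py 560 -320.5 61 90
```

```text
t 31.40 grip [ 560.1 -321.5   61.2] yaw 90.1 tilt 0.010 w 49.7 F [-2.3  0.4  2.5]
shift cm [ 0.02  0.1  -0.01] turn 0.1
```

On the board (force +2.5 N). I'll release and rise.

>>> {"op": "arm_command", "data": {
  "moves": [
    [0,0,0,0,0.8],
    [0,0,0,0,0.8],
    [0,0,0,0,0.8],
    [0,0,0,0,0.8],
    [0,0,0,0,0.8],
    [-1,0,0,0,0.8],
    [-3.5,0,0,0,0.8],
    [-7,0,0,0,0.8],
    [-10.5,0,0,0,1],
    [-13,0,0,0,1]
  ]
}}

```text
time: 32.4
tool_pos: [563.2, -321.4, 354.0]
tcp_rot: [-2.847, 1.563, -2.845]
contact_force: [-0.3, 0.9, -0.0]
grip_width: 84.6
```

>>> {"op": "arm_command", "data": {
  "moves": [
    [0,0,0,0,1],
    [0,0,0,0,1],
    [0,0,0,0,1]
  ]
}}

```text
time: 32.7
tool_pos: [562.9, -321.3, 352.6]
tcp_rot: [-3.056, 1.561, -3.054]
contact_force: [0.1, -0.1, -0.3]
grip_width: 91.8
```

```bash
python3 go.py 445 -116 185 0
python3 - <<'E'
from plant import bot
import cv2
a=bot.capture("scene")["frame"];cv2.imwrite("pics/s20.png",a);cv2.imwrite("pics/c20.png",cv2.resize(a[200:425,40:340],(800,600)))
E
```

```text
t 32.70 grip [ 561.4 -321.4  193.4] yaw 90.1 tilt 0.010 w 91.8 F [ 0.1 -0.1 -0.3]
shift cm [  0.93  20.56 -11.59] turn 90.1
```

View pics/c20.png

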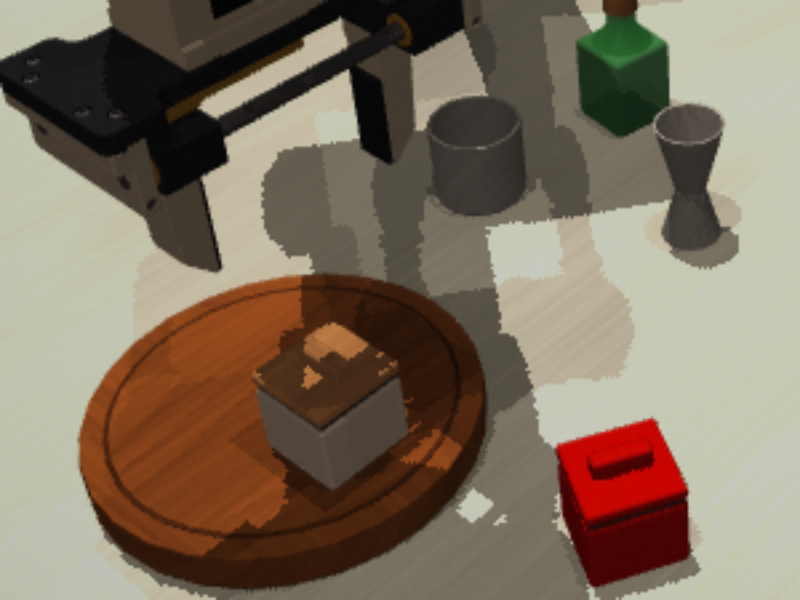

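Butter stands on the board (335,400), right of centre, wholly inside the rim. Pot next.

>>> {"op": "arm_command", "data": {
  "moves": [
    [0,1.5,-1,8,1],
    [0,5,-3,16,1],
    [0,9,-5,24,1],
    [0,13,-7.5,32,1],
    [0,17,-9.5,40,1],
    [0,19.5,-11,48,1],
    [0,20.6,-11.6,52,1],
    [0,20.6,-11.6,52,1],
    [0,20.6,-11.6,52,1],
    [0,20.6,-11.6,52,1]
  ]
}}

```text
time: 33.75
tool_pos: [447.0, -116.3, 352.9]
tcp_rot: [-2.194, 1.56, -3.099]
contact_force: [-0.1, 0.5, -0.5]
grip_width: 91.7
```

>>> {"op": "arm_command", "data": {
  "moves": [
    [0,0,0,8,1],
    [0,0,0,16,1],
    [0,0,0,24,1],
    [0,0,0,32,1],
    [0,0,0,38,1],
    [0,0,0,38,1],
    [0,0,0,38,1]
  ]
}}

```text
time: 34.45
tool_pos: [447.2, -116.8, 352.6]
tcp_rot: [-1.545, 1.56, -3.11]
contact_force: [-0.6, -0.6, 0.1]
grip_width: 91.8
```

```bash
python3 go.py 445 -116 33 0;python3 chk.py 150 28 s21 >/dev/null
```

```text
t 34.45 grip [ 445.5 -116.9  193.4] yaw 0.3 tilt 0.011 w 91.8 F [-0.6 -0.6  0.1]
shift cm [16.04  0.12 -0.09] turn 0.3
```

View pics/s21c.png

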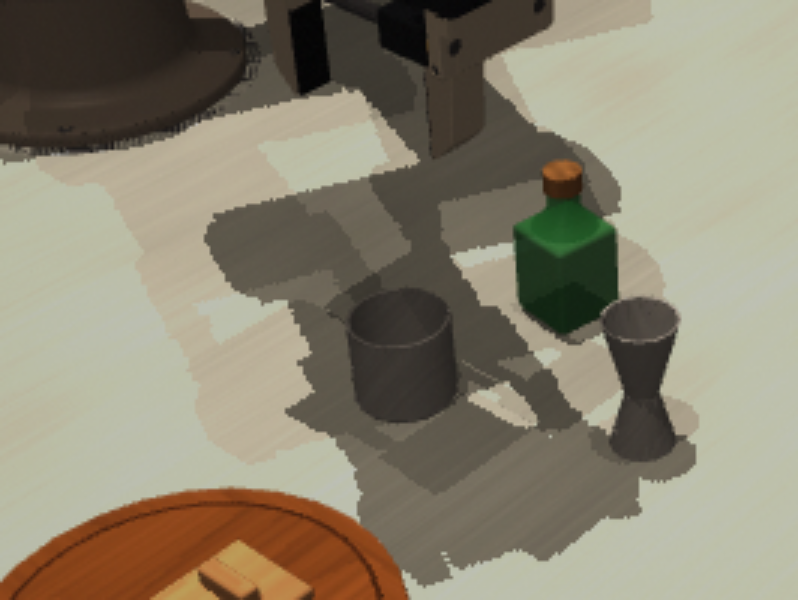

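>>> {"op": "arm_command", "data": {
  "moves": [
    [2.5,0,0,0,1],
    [6,0,0,0,1],
    [9.5,0,0,0,1],
    [12,0,0,0,1],
    [13.5,0,0,0,1],
    [14.8,0,0,0,1],
    [15.6,0,0,0,1],
    [15.9,0,0,0,1],
    [15.9,0,0,0,1],
    [15.9,0,0,0,1]
  ]
}}

```text
time: 35.5
tool_pos: [445.7, -116.9, 194.1]
tcp_rot: [-1.499, 1.561, -3.064]
contact_force: [1.0, -0.2, 0.3]
grip_width: 91.5
```

```bash
python3 go.py 445 -116 35 0;python3 chk.py 35 28 s22 >/dev/null
```

```text
t 35.50 grip [ 444.2 -117.    34.9] yaw 0.3 tilt 0.010 w 91.5 F [ 1.  -0.2  0.3]
shift cm [-0.01  0.08 -0.1 ] turn 0.3
```

View pics/s22c.png

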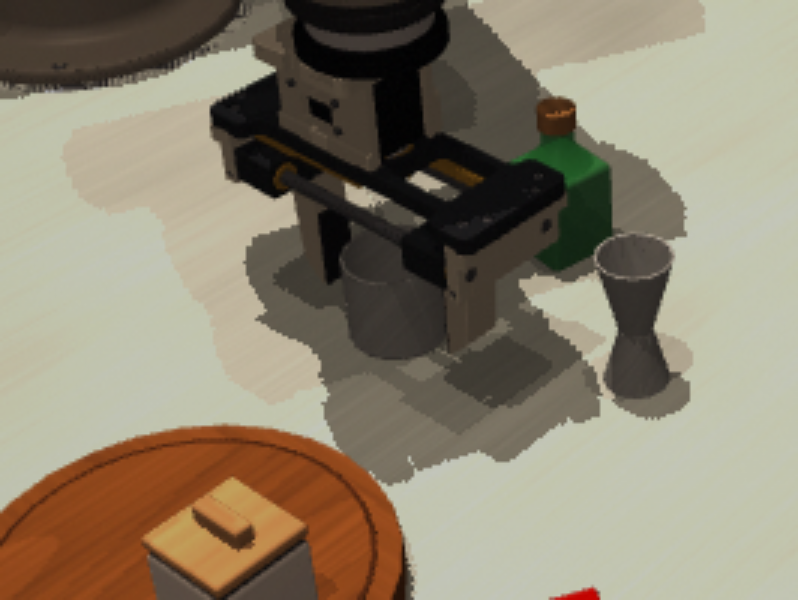

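The pot (395,300) is between the fingers. I'll close and lift.

>>> {"op": "arm_command", "data": {
  "moves": [
    [0,0,0,0,0],
    [0,0,0,0,0],
    [0,0,0,0,0],
    [0,0,0,0,0],
    [0,0,0,0,0],
    [0,0,0,0,0]
  ]
}}

```text
time: 36.15
tool_pos: [445.6, -116.8, 194.3]
tcp_rot: [-1.512, 1.561, -3.077]
contact_force: [-1.8, 1.3, 1.5]
grip_width: 54.9
```

```bash
python3 go.py 445 -116 35 0
```

```text
t 36.15 grip [ 444.  -116.9   35.1] yaw 0.3 tilt 0.010 w 54.9 F [-1.8  1.3  1.5]
shift cm [ 0.01  0.1  -0.09] turn 0.3
```

>>> {"op": "arm_command", "data": {
  "moves": [
    [-0.5,0,0,0,0],
    [-1.5,0,0,0,0],
    [-3.5,0,0,0,0],
    [-6.5,0,0,0,0],
    [-10,0,0,0,0],
    [-12.5,0,0,0,0],
    [-14,0,0,0,0],
    [-14,0,0,0,0],
    [-14,0,0,0,0],
    [-14,0,0,0,0]
  ]
}}

```text
time: 37.15
tool_pos: [446.6, -116.6, 333.3]
tcp_rot: [-1.589, 1.559, 3.129]
contact_force: [0.4, 0.1, -1.3]
grip_width: 54.8
```

```bash
python3 go.py 476 -320.5 170 90;python3 chk.py 35 26 s23
```

```text
t 37.15 grip [ 444.7 -116.5  174.2] yaw 0.3 tilt 0.012 w 54.8 F [ 0.4  0.1 -1.3]
shift cm [ 0.37  3.02 20.41] turn -89.7
foot z 139.2 pred u 195.4-230.1 bottom v 207.7
row v=201 from u=187: [184 183 184 183 183 183 182 183  77  49  52  52  52  52  50  52  52  52
  53  52  54  54  51  52  52  53  52  51  51  51  50  52  50  46  46  47
  45  45  44  42  42  41  46  72  73  73  73  72  72  73  73  73  73]
col u=212 from v=201: [53 52 52 53 53 52 49 55 70 70 98 98 98 99]
```

View pics/s23c.png

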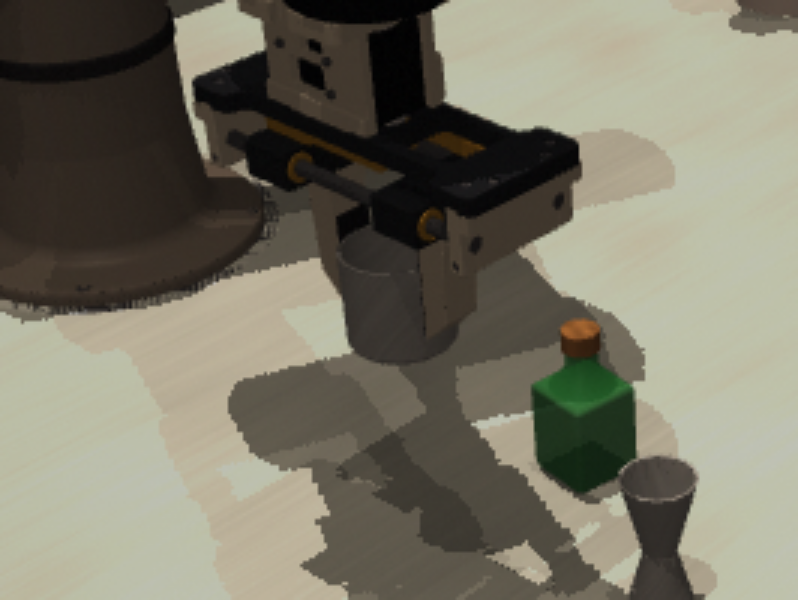

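The pot is held upright (400,310) and its silhouette matches within 0.5 px. I'll carry it to the board.

>>> {"op": "arm_command", "data": {
  "moves": [
    [0,0.3,1.5,-4,0],
    [0,0.8,4.5,-12,0],
    [0,1.3,8.5,-20,0],
    [0,2,12.5,-28,0],
    [0,2.5,16,-36,0],
    [0,2.8,19,-44,0],
    [0,3,20.4,-52,0],
    [0,3,20.4,-52,0],
    [0,3,20.4,-52,0],
    [0,3,20.4,-52,0]
  ]
}}

```text
time: 38.2
tool_pos: [477.7, -319.5, 332.3]
tcp_rot: [-2.594, 1.558, 3.03]
contact_force: [-0.4, -0.1, -1.0]
grip_width: 54.6
```

>>> {"op": "arm_command", "data": {
  "moves": [
    [0,0,0,-6,0],
    [0,0,0,-14,0],
    [0,0,0,-22,0],
    [0,0,0,-30,0],
    [0,0,0,-38,0],
    [0,0,0,-38,0],
    [0,0,0,-38,0]
  ]
}}

```text
time: 38.9
tool_pos: [477.8, -318.7, 332.4]
tcp_rot: [3.017, 1.557, 3.017]
contact_force: [0.2, -0.5, -1.4]
grip_width: 55.0
```

```bash
python3 go.py 476 -320.5 61 90;python3 chk.py 35 26 s24
```

```text
t 38.90 grip [ 475.7 -318.4  173.2] yaw 90.0 tilt 0.013 w 55.0 F [ 0.2 -0.5 -1.4]
shift cm [11.22 -0.23  0.18] turn -0.0
foot z 138.2 pred u 92.1-134.2 bottom v 283.4
row v=277 from u=84: [165 164 165 165 164 161 163 163 100  44  44  45  44  45  46  46  46  46
  47  47  48  48  47  47  46  46  46  49  47  46  47  46  46  46  44  43
  44  44  45  45  44  44  42  41  40  37  71  85  85  86  87  88  87  88
  87  87  87  87  86  85]
col u=113 from v=277: [ 46  46  46  46  46  47  42 167 172 171 171 171 173 173]
```

View pics/s24c.png

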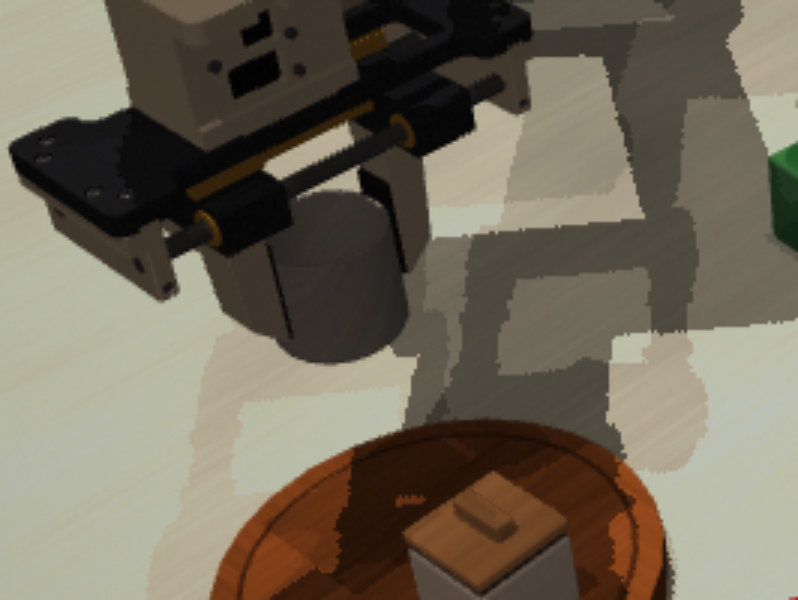

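>>> {"op": "arm_command", "data": {
  "moves": [
    [2,-0.1,0.1,0,0],
    [5,-0.2,0.2,0,0],
    [8,-0.2,0.2,0,0],
    [9.8,-0.2,0.2,0,0],
    [10.6,-0.2,0.2,0,0],
    [11,-0.2,0.2,0,0],
    [11.1,-0.2,0.2,0,0],
    [11.1,-0.2,0.2,0,0],
    [11.1,-0.2,0.2,0,0]
  ]
}}

```text
time: 39.85
tool_pos: [478.6, -320.9, 222.4]
tcp_rot: [3.11, 1.559, 3.11]
contact_force: [-0.6, 0.1, -2.5]
grip_width: 55.2
```

```bash
python3 go.py 476 -320.5 60 90
```

```text
t 39.85 grip [ 476.7 -320.8   63.2] yaw 90.0 tilt 0.012 w 55.2 F [-0.6  0.1 -2.5]
shift cm [ 0.32  0.03 -0.07] turn 0.0
```

>>> {"op": "arm_command", "data": {
  "moves": [
    [0.1,0,0,0,0],
    [0.2,0,0,0,0],
    [0.3,0,0,0,0],
    [0.35,0,0,0,0],
    [0.35,0,0,0,0],
    [0.35,0,0,0,0]
  ]
}}

```text
time: 40.45
tool_pos: [478.6, -320.9, 219.5]
tcp_rot: [-3.136, 1.559, -3.136]
contact_force: [-2.2, 1.2, 4.6]
grip_width: 54.8
```

```bash
python3 go.py 476 -320.5 60 90
```

```text
t 40.45 grip [ 476.8 -320.9   60.3] yaw 90.0 tilt 0.011 w 54.8 F [-2.2  1.2  4.6]
shift cm [ 0.04  0.04 -0.08] turn 0.0
```

On the board. I'll release, rise and move clear.

>>> {"op": "arm_command", "data": {
  "moves": [
    [0,0,0,0,0.85],
    [0,0,0,0,0.85],
    [0,0,0,0,0.85],
    [0,0,0,0,0.85],
    [0,0,0,0,0.85],
    [-1,0,0,0,0.85],
    [-3.5,0,0,0,0.85],
    [-7,0,0,0,0.85],
    [-11,0,0,0,0.85],
    [-15,0,0,0,0.85]
  ]
}}

```text
time: 41.45
tool_pos: [480.1, -320.7, 371.7]
tcp_rot: [-3.132, 1.559, -3.132]
contact_force: [0.4, -0.2, -0.9]
grip_width: 77.8
```

>>> {"op": "arm_command", "data": {
  "moves": [
    [0,2,0,0,0.85],
    [0,6,0,0,0.85],
    [0,11,-1,0,0.85],
    [0,16,-2,0,0.85],
    [0,20,-3,0,0.85],
    [0,23,-4,0,0.85],
    [0,24,-4,0,0.85],
    [0,24,-4,0,0.85],
    [0,24,-4,0,0.85]
  ]
}}

```text
time: 42.35
tool_pos: [440.6, -81.3, 372.2]
tcp_rot: [-3.062, 1.56, -3.062]
contact_force: [0.5, -1.0, 0.1]
grip_width: 78.0
```

Run:
```python
from plant import bot
import cv2
print(bot.get_obs()['time'])
for n in("scene","top"): cv2.imwrite(f"pics/{n}25.png",bot.capture(n)["frame"])
```

```text
42.35
```

View pics/scene25.png

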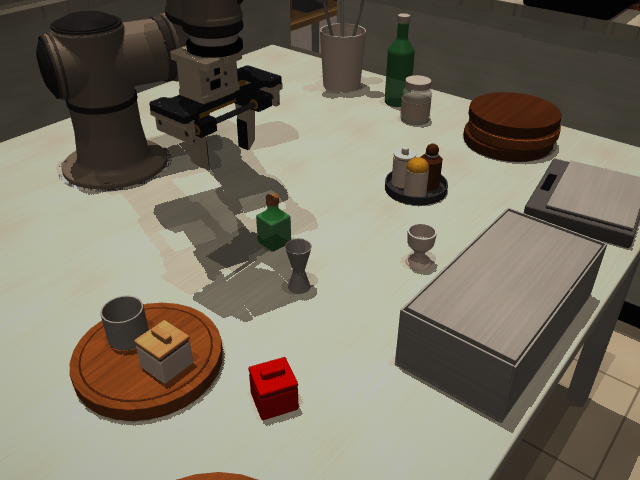

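View pics/top25.png

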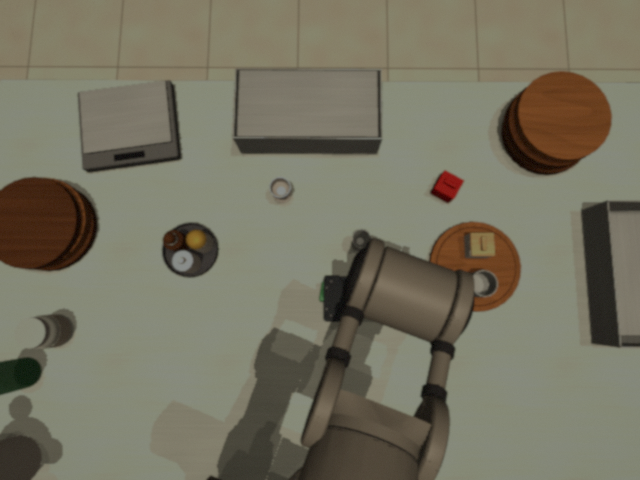

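Everything stands: mill, salt and mustard in the tin (scene (415,175)), pot (124,322) and butter (163,350) on the board, bystanders unmoved. I'll check the numbers.

Run:
```python
from meas import *
t=cv2.imread("pics/top25.png");s=cv2.imread("pics/scene25.png")
s0=cv2.imread("pics/scene0.png")
T=np.array([549.1,312.1]);B=np.array([515.7,-318.9])  # same camera
H=cv2.cvtColor(t,cv2.COLOR_BGR2HSV);ub=lambda a,b:cv2.inRange(H,np.array(a),np.array(b))
def rep(n,c,z,C):
    r=circ(onplane("top",c,z)); print(n,r[:3],"dist",round(float(np.hypot(*(r[3:5]-C))),1))
rep("must",big(ub((90,0,100),(130,80,255)),(165,240,205,280)),71,T)
rep("salt",big(ub((15,140,60),(30,255,255)),(180,220,215,260)),70,T)
rep("mill",big(ub((0,100,0),(18,255,110)),(160,225,184,255)),66,T)
c=big(ub((18,60,110),(30,160,255)),(460,228,500,262));r=cv2.minAreaRect(onplane("top",c,75));print("butter",r,np.hypot(*(np.array(r[0])-B)))
c=big(cv2.inRange(H,np.array((0,0,0)),np.array((180,90,110))),(468,262,502,302));rep("pot",c,77,B)
# feet in the scene view
for n,p in dict(must=(521.4,311.6),salt=(566.4,285.6),mill=(566,337)).items():
    P=np.array([w2px("scene",(p[0]+22*np.cos(a),p[1]+22*np.sin(a),4)) for a in np.linspace(0,6.28,90)]);print(n,"pred foot u",P[:,0].min().round(1),P[:,0].max().round(1),"v",P[:,1].max().round(1), "top", w2px("scene",(*p,4+(92 if n=='mill' else 80))).round(1))
for n,(x0,y0,x1,y1) in dict(egg=(400,220,445,275),jig=(280,235,318,297),oil=(252,190,295,252)).items():
    d=cv2.absdiff(cv2.GaussianBlur(s0,(0,0),1),cv2.GaussianBlur(s,(0,0),1))[y0:y1,x0:x1].max(2); print(n,"changed frac",(d>40).mean().round(3))
k=np.hstack([cv2.resize(s[140:210,375:460],(400,330),interpolation=cv2.INTER_CUBIC),cv2.resize(s[290:420,65:230],(400,330),interpolation=cv2.INTER_CUBIC)]);cv2.imwrite("pics/c25.png",k)
```

```text
must [259.8 157.  607.2] dist 29.5
salt [565.3 286.   40.8] dist 30.7
mill [562.7 333.2  43.6] dist 24.4
butter ((557.37646484375, -320.89727783203125), (46.76865768432617, 49.18681716918945), 0.36249494552612305) 41.72429556757848
pot [ 471.2 -313.    62.4] dist 49.0
must pred foot u 391.3 413.2 v 188.3 top [405.5 147.1]
salt pred foot u 403.1 425.7 v 201.2 top [418.2 158.9]
mill pred foot u 416.8 438.8 v 190.6 top [432.7 143.6]
egg changed frac 0.028
jig changed frac 0.193
oil changed frac 0.249
```

View pics/c25.png

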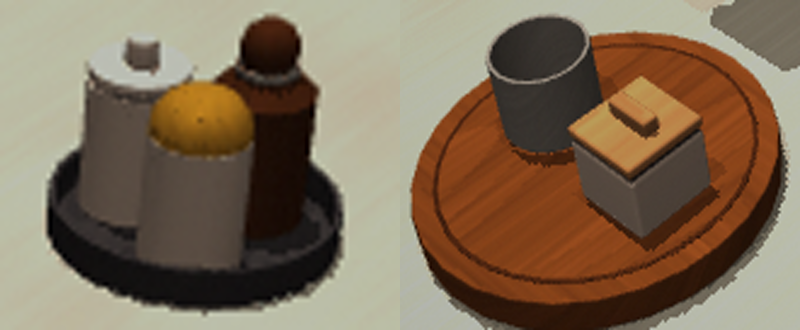

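Run:
```python
import cv2,numpy as np
for f in("scene0","scene25"):
    h=cv2.cvtColor(cv2.imread(f"pics/{f}.png"),cv2.COLOR_BGR2HSV)
    for n,m,(x0,y0,x1,y1) in(("oil",cv2.inRange(h,np.array((45,90,10)),np.array((80,255,255))),(250,195,300,255)),):
        ys,xs=np.where(m[y0:y1,x0:x1]);print(f,n,xs.min()+x0,xs.max()+x0,ys.max()+y0)
    g=cv2.imread(f"pics/{f}.png").mean(2);print("jig row 246",np.where(g[250,280:320]<85)[0][[0,-1]]+280)
from plant import bot
o=bot.get_obs();print(o['time'],o['contact_force'].round(1),np.abs(o['dq']).max())
bot.close_job()
```

```text
scene0 oil 257 290 250
jig row 246 [286 310]
scene25 oil 257 290 250
jig row 246 [286 310]
42.45 [-0.2 -0.2  0.1] 0.004547786339027227
the job is handed in; nothing more can be done
```

I made up both kits and handed the job in at 42.5 s; the hand-in gave no verdict, so the checks below are mine.

**Tin:** Mustard, salt and mill stand upright on the floor in a triangle. In the last top view salt measured 31 mm and mill about 24 mm from the tin's centre. The mustard mask failed: it gave an impossible 607 mm circle, so I ignore that number. It was released about 30 mm from the centre by arm reading, and the last picture shows it standing in its slot.

**Board:** Butter and pot stand side by side, wholly on the wood. Butter measured 42 mm from the centre. The pot measured 49 mm, but its mask came out 62 mm wide against a true 56 mm, probably because it caught shadow. The arm released it about 41 mm from the centre; both values are inside the limit.

**Bystanders:** The oil bottle and jigger silhouettes are at the same pixels before and after. The egg cup's image hardly changed. Nothing was knocked over.

**Disagreements:**
- The two cameras differed by about 3–5 mm at the start, so I used values between them. Four of the five held items (mustard, salt, mill, pot) then matched their predicted silhouettes within about 1 px; I did not compare numbers for the butter.
- The tool kept a tilt of about 0.01 rad after a call that began mid-motion, which is well under the limit.

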